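Rock the heavy tub to empty it into the crate, gather strays, log the batch

TASK

Pull or push the green crate snug against the kick rail of the stand, square to it and centred under the tub's pouring lip, then empty the heavy tub's clamp blocks into the crate by rocking the tub forward on its front base edge (do not lift it off the stand), and set it back upright where it stood. The stray clamp blocks lying on the desk go into the crate too, before or after; when every block is in the crate, swing the batch counter's lever all the way to its stop and let it spring back. Do not disturb the roll of tape or the sticky notes, and do not tip over the crate.

Things in the scene. Friction and masses are not known exactly. Their poses are not given: they have to be found in the camera images.
- stand_top (a point): Fixed grey stand with a black rubber top, 170 (x) x 160 (y) x 135 mm high, in front of you, a little right. This point is the centre of its top face; its z is up. Its -y side is the pouring side: low on that side, up to 30 mm above the desk, an aluminium kick rail stands 10 mm proud, its face 90 mm from this point along -y. The crate belongs against that rail.
- tub_bar (a point): Handle of the heavy loose tub: middle of a level round steel bar, 12 mm thick, 112 mm long along the tub's x, on two posts above its rear (+y) wall. It is 155 mm above the tub's underside and 127 mm behind (+y of) tub_edge, and clear all round. Axes are the tub's, z its up axis. The bar may turn between the fingers as the tub tilts.
- tub_edge (a point): Middle of the tub's front base edge, on which it rocks: 130 mm long along the tub's x, resting on the stand's top about 10 mm from its pouring side. Axes as the tub's; tipping forward is a positive turn about the tub's x. Let go, the tub falls back upright below roughly 50 degrees of tilt, forward beyond; at 75 to 95 degrees all the blocks slide out.
- tub_lip (a point): Middle of the pouring lip's outer edge. The open tub is grey plastic on a dark cast base, 1.4 to 2.2 kg empty; outside 130 (x) x 130 (y) mm, walls 125 mm high and 6 mm thick, inner floor 30 mm above its underside. In place of a front (-y) wall it has this lip, 45 mm long, sloping outward and up at 30 degrees.
- crate_mid (a point): Centre (47 mm above the underside) of the loose green crate, 0.5 kg, open above, 94 mm high. Solid walls 7 mm thick; outside 142 (its x) x 208 (its y) mm, inside 118 x 194; floor 3 mm; the rim flares a little further. Its long side goes against the kick rail (its y along the stand's x, either way round); then this point is about 160 mm from stand_top along the stand's -y.
- counter_lever (a joint): Lever of the batch counter (rad): 0 at rest, 1.2 at its stop. It turns about a vertical pin, clockwise seen from above as it grows, and springs back by itself; at the stop it pushes back with about 4 N at its post.
- lever_tip (a point): Middle of the upright black round post at the lever's end, 12 mm thick, 45 mm tall (22 mm above and below this point, its top about 99 mm above the desk), 80 mm from the pin. The post is what to take or push. The fixed counter is a black box 75 x 85 x 48 mm on a 100 mm square plate, at the left.
- lever_hinge (a point): Point on the axis of the lever's vertical pin, at the height of lever_tip.
- tape_roll: Roll of masking tape lying flat, 100 mm across, 25 mm high; origin under its centre. Leave alone.
- notes: Pad of yellow sticky notes, 77 x 77 x 15 mm; origin under its centre. Leave alone.
- block_0_mid (a point): Steel clamp block that starts in the tub (may be absent). 72 (x) x 26 (y) x 24 mm (z), stepped: 16 mm high over its -x half, 24 mm over its +x half; 0.12 kg; take it across its 26 mm width. This point is its centre, half-way up.
- block_1_mid (a point): Steel clamp block that starts in the tub (may be absent). 72 (x) x 26 (y) x 24 mm (z), stepped: 16 mm high over its -x half, 24 mm over its +x half; 0.12 kg; take it across its 26 mm width. This point is its centre, half-way up.
- block_2_mid (a point): Steel clamp block that starts in the tub (may be absent). 72 (x) x 26 (y) x 24 mm (z), stepped: 16 mm high over its -x half, 24 mm over its +x half; 0.12 kg; take it across its 26 mm width. This point is its centre, half-way up.
- block_3_mid (a point): Steel clamp block that starts in the tub (may be absent). 72 (x) x 26 (y) x 24 mm (z), stepped: 16 mm high over its -x half, 24 mm over its +x half; 0.12 kg; take it across its 26 mm width. This point is its centre, half-way up.
- block_4_mid (a point): Steel clamp block that starts astray on the desk (may be absent). 72 (x) x 26 (y) x 24 mm (z), stepped: 16 mm high over its -x half, 24 mm over its +x half; 0.12 kg; take it across its 26 mm width. This point is its centre, half-way up.
- block_5_mid (a point): Steel clamp block that starts astray on the desk (may be absent). 72 (x) x 26 (y) x 24 mm (z), stepped: 16 mm high over its -x half, 24 mm over its +x half; 0.12 kg; take it across its 26 mm width. This point is its centre, half-way up.
- block_6_mid (a point): Steel clamp block that starts astray on the desk (may be absent). 72 (x) x 26 (y) x 24 mm (z), stepped: 16 mm high over its -x half, 24 mm over its +x half; 0.12 kg; take it across its 26 mm width. This point is its centre, half-way up.
Mind the look-alikes: they are no part of the job. What is shaped like the part that bears counter_lever but red is not meant.

How it is judged (in metres and radians):
On the way, in this order (a step that is already met when the one before it is completed fails the run):
1. the crate stands against the stand's kick rail (within 20 mm), square to it (0.15 rad) and centred on the stand within 35 mm (y of crate_mid in the frame of stand_top between -0.181 and -0.13 m and x of crate_mid in the frame of stand_top between -0.035 and 0.035 m and angle between the y axis of crate_mid and the x axis of stand_top, either way round below 0.15 rad), for 0.2 s.
2. the tub is rocked forward by more than 60 degrees with its front base edge on the stand (angle between tub_bar's own z axis and vertical above 1.05 rad and z of tub_edge in the frame of stand_top between -0.01 and 0.02 m), for 0.2 s.
3. every clamp block lies in the crate and the tub is back upright where it stood (x of block_0_mid in the frame of crate_mid between -0.064 and 0.064 m and y of block_0_mid in the frame of crate_mid between -0.102 and 0.102 m and z of block_0_mid in the frame of crate_mid between -0.05 and 0.045 m and x of block_1_mid in the frame of crate_mid between -0.064 and 0.064 m and y of block_1_mid in the frame of crate_mid between -0.102 and 0.102 m and z of block_1_mid in the frame of crate_mid between -0.05 and 0.045 m and x of block_2_mid in the frame of crate_mid between -0.064 and 0.064 m and y of block_2_mid in the frame of crate_mid between -0.102 and 0.102 m and z of block_2_mid in the frame of crate_mid between -0.05 and 0.045 m and x of block_3_mid in the frame of crate_mid between -0.064 and 0.064 m and y of block_3_mid in the frame of crate_mid between -0.102 and 0.102 m and z of block_3_mid in the frame of crate_mid between -0.05 and 0.045 m and x of block_4_mid in the frame of crate_mid between -0.064 and 0.064 m and y of block_4_mid in the frame of crate_mid between -0.102 and 0.102 m and z of block_4_mid in the frame of crate_mid between -0.05 and 0.045 m and x of block_5_mid in the frame of crate_mid between -0.064 and 0.064 m and y of block_5_mid in the frame of crate_mid between -0.102 and 0.102 m and z of block_5_mid in the frame of crate_mid between -0.05 and 0.045 m and x of block_6_mid in the frame of crate_mid between -0.064 and 0.064 m and y of block_6_mid in the frame of crate_mid between -0.102 and 0.102 m and z of block_6_mid in the frame of crate_mid between -0.05 and 0.045 m and angle between tub_bar's own z axis and vertical below 0.06 rad and distance of tub_edge from where it was at the start of the episode below 0.04 m), for 0.2 s.
4. the counter's lever is swung to its stop (value of joint counter_lever above 1.12 rad), for 0.05 s.
5. the lever has sprung back (value of joint counter_lever below 0.1 rad), for 0.1 s.
At the end, for the whole second after the job is handed in: All blocks lie in the crate, at rest; the crate is upright, within 35 mm of the kick rail, square to 0.2 rad, centred within 45 mm; the tub is upright (0.06 rad), its front base edge within 40 mm of where it was; the lever is back at rest (below 0.1 rad) (all of step 3 and linear speed of each of block_0, block_1, block_2, block_3, block_4, block_5, block_6 below 0.03 m/s and y of crate_mid in the frame of stand_top between -0.196 and -0.13 m and x of crate_mid in the frame of stand_top between -0.045 and 0.045 m and angle between the y axis of crate_mid and the x axis of stand_top, either way round below 0.2 rad and angle between crate_mid's own z axis and vertical below 0.1 rad and value of joint counter_lever below 0.1 rad and linear speed of tub below 0.02 m/s); the robot touches nothing.
It fails at once if the tub's front base edge is lifted more than 30 mm off the stand (z of tub_edge in the frame of stand_top above 0.03 m).
It fails at once if the crate is tipped by more than 0.5 rad (angle between crate_mid's own z axis and vertical above 0.5 rad).
It fails at once if the roll of tape is shoved more than 40 mm (distance of tape_roll from where it was at the start of the episode above 0.04 m).
It fails at once if the sticky notes are shoved more than 40 mm (distance of notes from where it was at the start of the episode above 0.04 m).
Of block_0, block_1, block_2, block_3 only 2 to 4 are there at a start; the rules pass over those that are not, and their reading is None.
Of block_4, block_5, block_6 only 2 to 3 are there at a start; the rules pass over those that are not, and their reading is None.
At some moment in a run one of block_4, block_5, block_6 may be knocked a few centimetres aside while the robot is not near it.
Once in a run the grip may slacken for a moment while it holds something.
It also fails if it takes over 210 s, if anything falls off the work surface, if the arm or the gripper's body presses on something with over 40 N, if the wrist force passes 120 N, or if a joint passes its speed limit or range.

ROBOT

A 7-joint arm with a two-finger parallel gripper is mounted at the origin on a cart in front of the work surface, level with it; the furniture and walls round the work are solid. World frame = base frame: x ahead of the robot, y to its left, z up, the work surface at z = 0. Lengths are in m, angles in degrees, forces in N, time in s.
With the tool pointing down it reaches from about 0.425 to 0.875 m from the base axis. Payload 4.7 kg.
Tool frame: the origin (TCP) lies between the finger pads; the fingertips stand 17 mm ahead of it and the grasp point (between the pads) lies 2 mm behind it; z points along the fingers, y is the line along which they close (so a half turn about z gives the same grasp; the last joint's range is limited). The gripper opens to 87 mm and grips with 3 to 60 N. Pads are 19 mm wide; open, the fingers measure 117 mm over their backs; the gripper's body (75 mm by 190 mm) begins 51 mm behind the grasp point.
Start: joints at [-65.655, 18.392, -4.016, 83.108, 1.295, 78.541, -3.26], TCP at [0.26, 0.596, 0.24] pointing down, gripper open.
Joint ranges: [-163.93, 163.93], [-17.29, 119.83], [-79.2, 71.16], [3.27, 140.29], [-89.18, 269.18], [5.43, 117.66], [-154.24, 154.24]. Speed limits (degrees/s): [147.25, 147.25, 180, 180, 180, 180, 180].

INTERFACE

Orientations are given as [roll, pitch, yaw] about the fixed x, y, z axes, in that order (R = Rz(yaw) Ry(pitch) Rx(roll)).
In Python, from cell import env, cams gives the robot as it stands.
- The arm moves only by the shell command python3 -m pendant 'ROWS' [FORCE]. ROWS is JSON, a list of rows, each an object of numbers: "tx", "ty", "tz": the shift along the tool's x, y, z each as a share of 0.05 m, from -1 to 1; "spin": the turn about the tool's z as a share of 4 degrees, from -1 to 1; "claw": the closure, from 0 (fully open) to 1 (shut). A call has 1 to 10 rows; each row shifts and turns the commanded pose from where the row before left it, along the tool's axes as they then stand; what a row does not reach is not made up. A row lasts 1/8 s, in which the tool goes at most 62.5 mm and 10.7 degrees, less where a joint would pass 70% of its speed; a pose out of reach is approached as far as the arm can. A call with a number of a shift or a turn outside -1 to 1 is refused whole. A call with a gripper value outside its range is refused whole. The fingers move at their own pace and stop on an object; FORCE is the grip in N (left out, the last holds). Time passes only in rows, so rows that do not move let the fingers close. It gives the time, the measured TCP pose, the force, the opening and the grip force at its end, in the units of the state.
- env.get_obs(): the state, without advancing time (a new reading comes with each control period).
- cams.read_camera(name): name is "scene" or "side" or "wrist"; returns the picture (420x560x3 uint8, red, green, blue); there is no depth.
- cams.camera_info(name): a dict with "fx", "fy", "cx", "cy" (pixels), "rvec" (rotation vector, rad) and "tvec" (3), from world to camera coordinates, as OpenCV has them. Camera axes: x right, y down, z forward; pixel columns grow to the right and rows downward; lengths in m; the calibration is good to about 2 mm. The wrist camera is an equidistant fisheye: a pixel r from the principal point sees the ray r / f radians off the axis. A picture is of the moment at which its call begins: read the wrist's pose just before it. camera_info takes no time and is no camera call; for the wrist camera it gives the pose at the moment of the call.
- env.sign_off(): hands the job in; it is judged then, once.
The state is a dict: "time_s": time; "qpos": joint angles; "joint_velocities": joint speeds; "effort": joint torques, N m; "tool_pos": TCP position; "tool_rot": TCP orientation; "force": force on the tool from outside, world axes, zero at the start; "wrist_torque": the same for the moment, N m; "grip_width": finger opening in m; "grasp_force": force on a finger pad.
Only numpy, scipy, OpenCV 4.12 (cv2) and the standard library are available. Lean on these libraries where they do the work, as an engineer would, in place of code of your own. Each camera call takes 0.05 s, during which the arm holds its last target. There are 200 camera calls.

## Working session

There is one attempt and no reset: what is moved stays moved. The work goes in short steps, Python scripts to look and compute and a shell command to move; the robot and the scene stay as the last step left them, time stands still between calls to the robot, and variables do not carry over. Pictures are saved under pics/ and viewed, at most 14 in all, crops included, and the job is handed in when it is done.

```bash
ls; mkdir -p pics
python3 - <<'E'
from cell import env,cams
import cv2
for n in("scene","side","wrist"):
    i=cams.camera_info(n);print(n,i)
    cv2.imwrite(f"pics/{n}0.png",cams.read_camera(n)[:,:,::-1])
o=env.get_obs();print(o)
E
```

```text
pics
scene {'fx': 395.80308090357687, 'fy': 395.80308090357687, 'cx': 280.3752705113141, 'cy': 217.87359437381645, 'rvec': array([ 1.08767867, -2.4301816 ,  0.9652404 ]), 'tvec': array([0.30198311, 0.41398963, 1.40577594])}
side {'fx': 523.8371041571052, 'fy': 523.8371041571052, 'cx': 278.5826886966068, 'cy': 209.51838129187894, 'rvec': array([ 2.00500594, -0.14928938,  0.06411792]), 'tvec': array([-0.48415587,  0.18251042,  1.69658295])}
wrist {'fx': 325.19226210127806, 'fy': 325.19226210127806, 'cx': 276.14504483921246, 'cy': 206.82260044855212, 'rvec': array([-2.44413603, -1.6023744 , -0.20155829]), 'tvec': array([-0.64962254, -0.03052105,  0.38981518])}
{'time_s': 0.15, 'qpos': array([-65.65772435,  18.42948514,  -4.01420313,  83.15896125,
         1.2953814 ,  78.54179393,  -3.25979216]), 'joint_velocities': array([-0.04867785, -0.07417604,  0.03675923, -0.24538594, -0.1151299 ,
       -0.01302992,  0.03470054]), 'effort': array([-1.11789316e-04, -4.91801119e+01, -4.04784065e-01, -3.12877893e+01,
       -6.40943390e-02,  4.03912039e-02,  1.13363651e-04]), 'tool_pos': array([0.25944296, 0.59554182, 0.23870951]), 'tool_rot': array([-1.79914993e+02,  5.91427593e-03,  1.56466148e+02]), 'force': array([0.08996442, 0.01554077, 0.0140421 ]), 'wrist_torque': array([0.00191758, 0.01398009, 0.00423635]), 'grasp_force': 0.0, 'grip_width': 0.08699446765494587}
```

View pics/scene0.png

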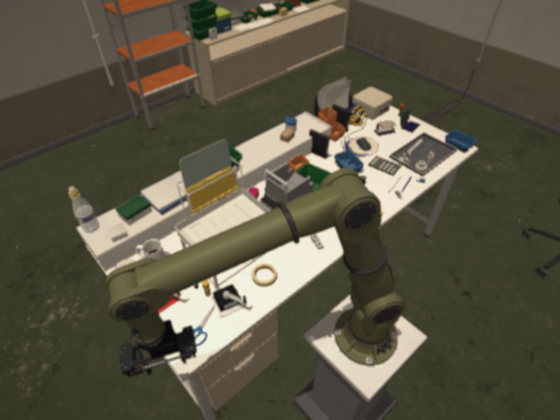

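View pics/side0.png

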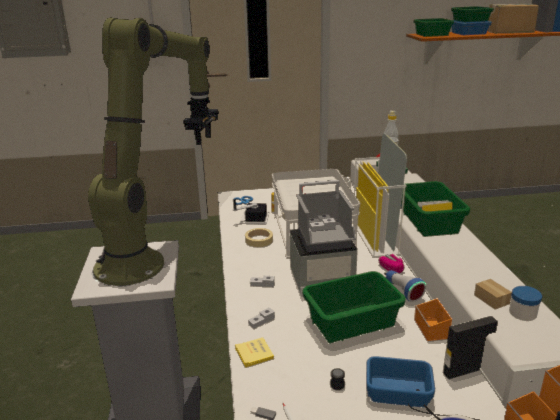

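The side view shows the stand and tub at (322,240), the green crate at (353,305), stray blocks at (262,281) and (262,318), the notes at (254,352), the tape at (259,237), and the counter at (256,213). There may be another block near (263,412). I'll enlarge these areas.

```bash
cat > h.py <<'E'
import numpy as np,cv2
from cell import env,cams
def cam(n):
    i=cams.camera_info(n);R=cv2.Rodrigues(np.array(i['rvec']))[0];return i,R,np.array(i['tvec'])
def ray(n,u,v,c=None):
    i,R,t=c or cam(n);a=(u-i['cx'])/i['fx'];b=(v-i['cy'])/i['fy']
    if n=='wrist':
        r=np.hypot(a,b);s=np.sin(r)/max(r,1e-9);d=np.array([a*s,b*s,np.cos(r)])
    else:d=np.array([a,b,1.])
    return -R.T@t,R.T@d
def onz(n,u,v,z,c=None):
    o,d=ray(n,u,v,c);return o+d*(z-o[2])/d[2]
def proj(n,p,c=None):
    i,R,t=c or cam(n);q=R@np.array(p)+t
    if n=='wrist':
        r=np.arctan2(np.hypot(q[0],q[1]),q[2]);k=r/max(np.hypot(q[0],q[1]),1e-9);a,b=q[0]*k,q[1]*k
    else:a,b=q[:2]/q[2]
    return np.array([i['fx']*a+i['cx'],i['fy']*b+i['cy']])
def tri(obs):
    A=np.zeros((3,3));B=np.zeros(3)
    for o,d in obs:
        d=d/np.linalg.norm(d);P=np.eye(3)-np.outer(d,d);A+=P;B+=P@o
    return np.linalg.solve(A,B)
def crop(im,x0,y0,x1,y1,k,f):
    cv2.imwrite(f,cv2.resize(im[y0:y1,x0:x1],None,fx=k,fy=k,interpolation=cv2.INTER_CUBIC))
E
python3 - <<'E'
from h import *
im=cv2.imread('pics/side0.png')
crop(im,215,170,415,320,4,'pics/c1.png')
crop(im,215,270,415,420,4,'pics/c2.png')
for u,v in[(262,281),(262,318),(263,412),(254,352),(259,237),(337,380)]:print(u,v,onz('side',u,v,0.012).round(3))
print(proj('side',[.26,.596,.24]))
E
```

```text
262 281 [ 0.414 -0.18   0.012]
262 318 [ 0.395 -0.361  0.012]
263 412 [ 0.362 -0.686  0.012]
254 352 [ 0.361 -0.493  0.012]
259 237 [0.434 0.101 0.012]
337 380 [ 0.54  -0.619  0.012]
[202.91113047 135.71346623]
```

View pics/c1.png

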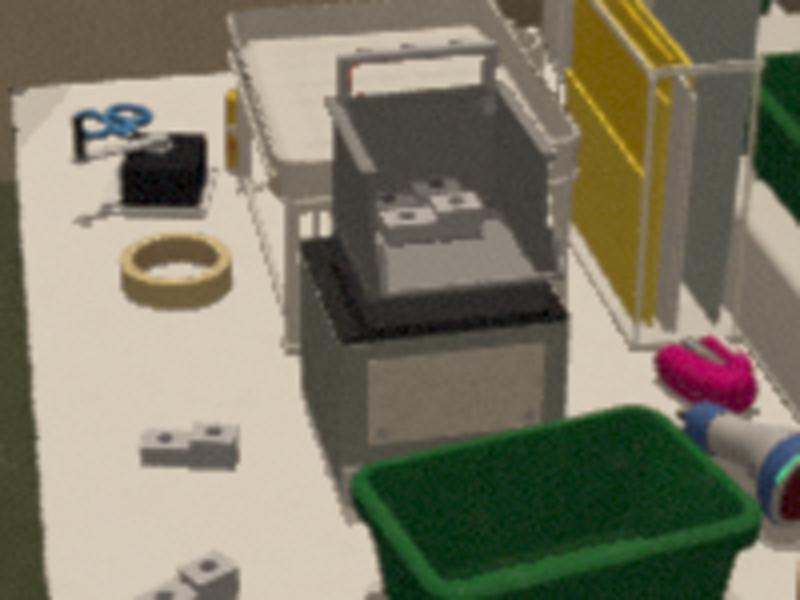

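View pics/c2.png

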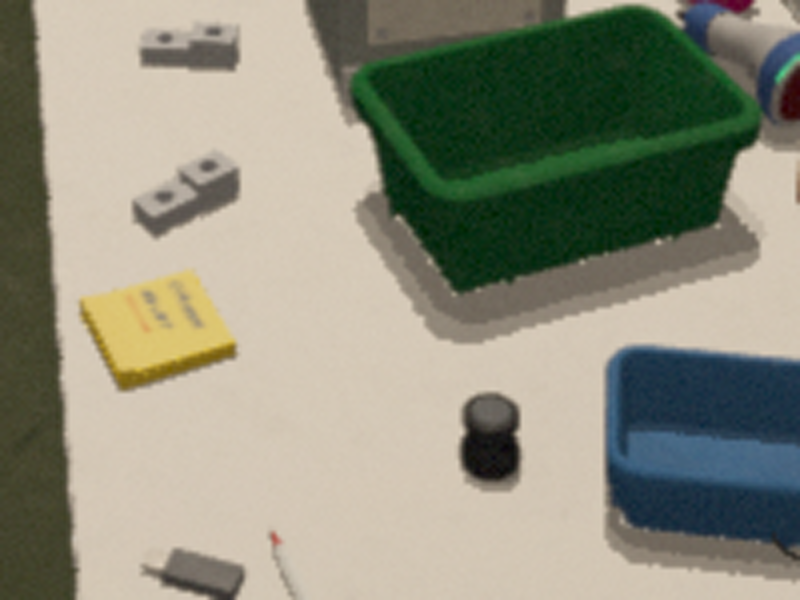

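View pics/wrist0.png

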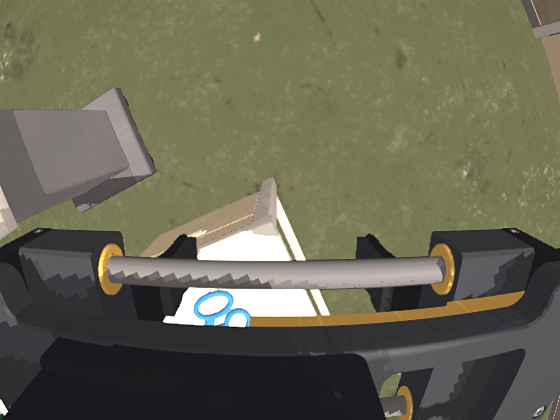

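The crops show two stray blocks, at side pixels (262,281) and (262,316). Three or four blocks are in the tub, and the crate is skewed in front of the stand. The small dark item at (265,412) is a USB stick. Next I'll check the counter in the scene view.

Run:
```python
from h import *
im=cv2.imread('pics/scene0.png')
crop(im,150,240,350,340,4,'pics/c3.png')
for n,l in (('side',[(15,90,0),(80,118,.1),(80,158,.06),(122,205,0),(210,212,0),(175,270,.02)]),):
  for x,y,z in l: print(x,y,onz(n,215+x/4,170+y/4,z).round(3))
```

```text
15 90 [0.307 0.552 0.   ]
80 118 [0.363 0.241 0.1  ]
80 158 [0.361 0.24  0.06 ]
122 205 [0.398 0.257 0.   ]
210 212 [0.478 0.228 0.   ]
175 270 [0.431 0.083 0.02 ]
```

View pics/c3.png

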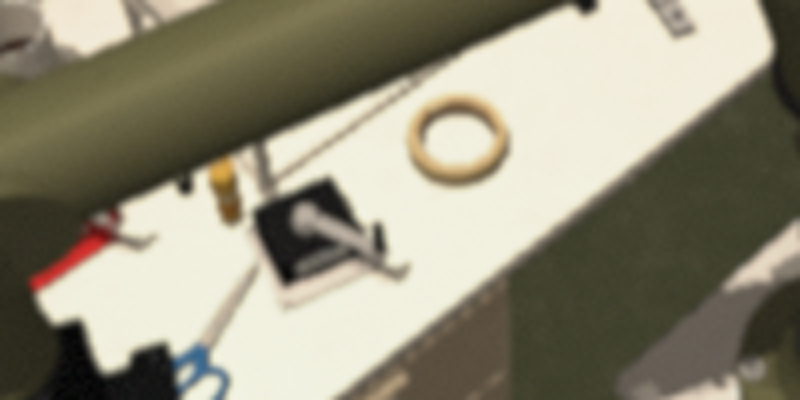

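Run:
```python
from h import *
S=cam('side')
def g(x,y,z,oy):return onz('side',215+x/4,oy+y/4,z,S).round(3)
print('rim',[g(x,y,.09,270) for x,y in[(355,85),(635,8),(757,110),(452,194)]])
print('base',[g(x,y,0,270) for x,y in[(463,292),(720,222),(388,200)]])
print('stand',[g(x,y,.135,170) for x,y in[(345,341),(567,315),(303,240)]])
print('tubbase',[g(x,y,.135,170) for x,y in[(378,305),(562,285)]],'lip z.1875?',[g(x,y,.19,170) for x,y in[(383,297),(562,272)]])
print('bar',[g(x,y,.29,170) for x,y in[(340,57),(495,47)]])
print('blk4',[g(x,y,z,170) for x,y,z in[(142,433,.016),(195,430,.016),(140,465,0),(237,467,0),(238,428,.024),(190,428,.024)]])
print('blk5',[g(x,y,z,270) for x,y,z in[(135,203,.016),(155,236,0),(238,195,0),(238,175,.024),(208,152,.024),(180,168,.024)]])
print('notes',[g(x,y,.015,270) for x,y in[(80,300),(122,375),(236,345),(192,270)]])
P=lambda a,b:tri([ray('side',*a,S),ray('scene',*b)]).round(3)
print('post',P((235,203.5),(245,299.5)),'pin',P((256.2,205.5),(226,294)))
print('tape',P((259,237),(264.5,274.5)))
```

```text
rim [array([ 0.508, -0.368,  0.09 ]), array([ 0.717, -0.307,  0.09 ]), array([ 0.758, -0.439,  0.09 ]), array([ 0.545, -0.493,  0.09 ])]
base [array([ 0.558, -0.476,  0.   ]), array([ 0.741, -0.435,  0.   ]), array([ 0.529, -0.376,  0.   ])]
stand [array([ 0.521, -0.257,  0.135]), array([ 0.683, -0.248,  0.135]), array([ 0.516, -0.1  ,  0.135])]
tubbase [array([ 0.553, -0.21 ,  0.135]), array([ 0.691, -0.204,  0.135])] lip z.1875? [array([ 0.54 , -0.297,  0.19 ]), array([ 0.667, -0.283,  0.19 ])]
bar [array([ 0.543, -0.114,  0.29 ]), array([ 0.658, -0.116,  0.29 ])]
blk4 [array([ 0.381, -0.165,  0.016]), array([ 0.421, -0.168,  0.016]), array([ 0.377, -0.184,  0.   ]), array([ 0.449, -0.199,  0.   ]), array([ 0.452, -0.183,  0.024]), array([ 0.416, -0.177,  0.024])]
blk5 [array([ 0.358, -0.372,  0.016]), array([ 0.37 , -0.389, -0.   ]), array([ 0.43 , -0.354,  0.   ]), array([ 0.429, -0.364,  0.024]), array([ 0.412, -0.334,  0.024]), array([ 0.391, -0.349,  0.024])]
notes [array([ 0.316, -0.463,  0.015]), array([ 0.337, -0.535,  0.015]), array([ 0.407, -0.52 ,  0.015]), array([ 0.389, -0.446,  0.015])]
post [0.36  0.255 0.076] pin [0.441 0.284 0.048]
tape [0.433 0.105 0.01 ]
```

```bash
cat >> h.py <<'E'
def go(x=None,y=None,z=None,psi=None):
    o=env.get_obs();p=o['tool_pos'];w=o['tool_rot'][2]
    q=np.array([p[k] if v is None else v for k,v in enumerate((x,y,z))])-p
    ps=w if psi is None else psi
    for a in {w,ps}:
        c,s=np.cos(np.radians(a)),np.sin(np.radians(a))
        print(f"axes at yaw {a:.1f}: tx {(c*q[0]+s*q[1])/.05:.2f} ty {(s*q[0]-c*q[1])/.05:.2f} tz {-q[2]/.05:.2f}")
    print("spin",((w-ps+180)%360-180)/4,"pos",p.round(4),"F",o['force'].round(1),"w",round(o['grip_width'],4),'t',o['time_s'])
E
python3 -m pendant '[{"tz":-0.32,"spin":1},{"tz":-0.32,"spin":1},{"tz":-0.32,"spin":1},{"tz":-0.32,"spin":1},{"tz":-0.32,"spin":1},{"tz":-0.32,"spin":1},{"tz":-0.32,"spin":1},{"tz":-0.32,"spin":1},{"tz":-0.32,"spin":1},{"tz":-0.32,"spin":1}]'
python3 -c "
from h import *
go(.5,.1,.4,105);go(.5,-.25,.4,105)"
```

```text
axes at yaw 105.0: tx -10.82 ty 2.08 tz -3.23
axes at yaw 156.5: tx -8.37 ty -7.17 tz -3.23
spin 12.86653703007724 pos [0.2594 0.5955 0.2387] F [0.1 0.  0. ] w 0.087 t 0.15
axes at yaw 105.0: tx -17.58 ty 0.27 tz -3.23
axes at yaw 156.5: tx -11.16 ty -13.58 tz -3.23
spin 12.86653703007724 pos [0.2594 0.5955 0.2387] F [0.1 0.  0. ] w 0.087 t 0.15invalid input at $[0]: expected keys tx, ty, tz, spin, claw
```

```bash
python3 -m pendant '[{"tx":0,"ty":0,"tz":-0.32,"spin":1,"claw":0},{"tx":0,"ty":0,"tz":-0.32,"spin":1,"claw":0},{"tx":0,"ty":0,"tz":-0.32,"spin":1,"claw":0},{"tx":0,"ty":0,"tz":-0.32,"spin":1,"claw":0},{"tx":0,"ty":0,"tz":-0.32,"spin":1,"claw":0},{"tx":0,"ty":0,"tz":-0.32,"spin":1,"claw":0},{"tx":0,"ty":0,"tz":-0.32,"spin":1,"claw":0},{"tx":0,"ty":0,"tz":-0.32,"spin":1,"claw":0},{"tx":0,"ty":0,"tz":-0.32,"spin":1,"claw":0},{"tx":0,"ty":0,"tz":-0.32,"spin":1,"claw":0}]'
python3 -c "
from h import *
go(.45,.1,.4,105);go(.5,-.25,.4,105)"
```

```text
time_s: 1.4
tool_pos: [0.2595, 0.5958, 0.3996]
tool_rot: [-180.0, 0.0, 116.3]
force: [-0.1, 0.2, 0.3]
grip_width: 0.0869
grasp_force: 0.0
axes at yaw 105.0: tx -10.56 ty 1.11 tz -0.01
axes at yaw 116.3: tx -10.58 ty -0.98 tz -0.01
spin 2.832731899847019 pos [0.2595 0.5958 0.3996] F [-0.1  0.2  0.3] w 0.0869 t 1.4
axes at yaw 105.0: tx -17.58 ty 0.27 tz -0.01
axes at yaw 116.3: tx -17.29 ty -3.19 tz -0.01
spin 2.832731899847019 pos [0.2595 0.5958 0.3996] F [-0.1  0.2  0.3] w 0.0869 t 1.4
```

```bash
python3 -m pendant '[{"tx":-1,"ty":0.5,"tz":0,"spin":1,"claw":0},{"tx":-1,"ty":0.5,"tz":0,"spin":1,"claw":0},{"tx":-1,"ty":0.1,"tz":0,"spin":0.83,"claw":0},{"tx":-1,"ty":0.1,"tz":0,"spin":0,"claw":0},{"tx":-1,"ty":0.1,"tz":0,"spin":0,"claw":0},{"tx":-1,"ty":0.1,"tz":0,"spin":0,"claw":0},{"tx":-1,"ty":0,"tz":0,"spin":0,"claw":0},{"tx":-1,"ty":0,"tz":0,"spin":0,"claw":0},{"tx":-1,"ty":0,"tz":0,"spin":0,"claw":0},{"tx":-1,"ty":0,"tz":0,"spin":0,"claw":0}]'
python3 -c "
from h import *
go(.5,-.30,.4,105)
cv2.imwrite('pics/w1.png',cams.read_camera('wrist')[:,:,::-1])"
```

```text
time_s: 2.65
tool_pos: [0.473, 0.1442, 0.3994]
tool_rot: [180.0, -0.0, 105.1]
force: [0.9, -0.3, 0.3]
grip_width: 0.0872
grasp_force: 0.0
axes at yaw 105.1: tx -8.72 ty -1.80 tz -0.01
axes at yaw 105.0: tx -8.72 ty -1.78 tz -0.01
spin 0.036790164126124125 pos [0.473  0.1442 0.3994] F [ 0.9 -0.3  0.3] w 0.0872 t 2.65
```

```bash
python3 -m pendant '[{"tx":-1,"ty":-0.2,"tz":0,"spin":0,"claw":0},{"tx":-1,"ty":-0.2,"tz":0,"spin":0,"claw":0},{"tx":-1,"ty":-0.2,"tz":0,"spin":0,"claw":0},{"tx":-1,"ty":-0.2,"tz":0,"spin":0,"claw":0},{"tx":-1,"ty":-0.2,"tz":0,"spin":0,"claw":0},{"tx":-1,"ty":-0.2,"tz":0,"spin":0,"claw":0},{"tx":-1,"ty":-0.2,"tz":0,"spin":0,"claw":0},{"tx":-1,"ty":-0.2,"tz":0,"spin":0,"claw":0},{"tx":-0.72,"ty":-0.2,"tz":0,"spin":0,"claw":0},{"tx":0,"ty":0,"tz":0,"spin":0,"claw":0}]'
python3 -c "
from h import *
a=cams.camera_info('wrist');print(a)
w=cams.read_camera('wrist')[:,:,::-1];s=cams.read_camera('scene')[:,:,::-1]
cv2.imwrite('pics/w2.png',w);cv2.imwrite('pics/s2.png',s)
b=cv2.imread('pics/w1.png')
cv2.imwrite('pics/m2.png',cv2.resize(np.hstack([w,b]),(800,300)))
go(.53,-.43,.4)
R=cv2.Rodrigues(a['rvec'])[0];print(-R.T@a['tvec'])
"
```

```text
time_s: 3.95
tool_pos: [0.4985, -0.3017, 0.399]
tool_rot: [-179.9, 0.1, 104.8]
force: [-0.3, 0.2, 0.0]
grip_width: 0.087
grasp_force: 0.0
{'fx': 325.19226210127806, 'fy': 325.19226210127806, 'cx': 276.14504483921246, 'cy': 206.82260044855212, 'rvec': array([-2.86514547, -0.3721584 , -0.04419532]), 'tvec': array([-0.40420737, -0.47602842,  0.43985461])}
axes at yaw 105.1: tx -2.71 ty -0.11 tz -0.02
spin 0.0 pos [ 0.5001 -0.2979  0.3991] F [-0.3  0.7 -0.2] w 0.0869 t 4.05
[ 0.48141243 -0.23523569  0.54439414]
```

View pics/m2.png

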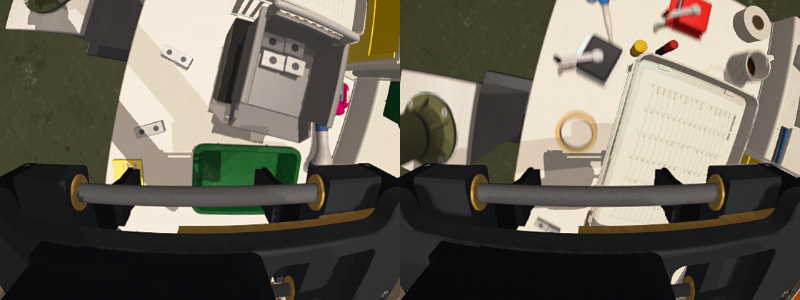

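The left half (current view) shows four blocks in the tub and two strays, with the crate below the lip. The right half shows the black counter with its post on the left, and the red look-alike beside it. I'll measure from an enlarged crop.

```bash
python3 -c "
from h import *
crop(cv2.imread('pics/w2.png'),170,0,490,240,2.5,'pics/c4.png')"
```

```text
(no output)
```

View pics/c4.png

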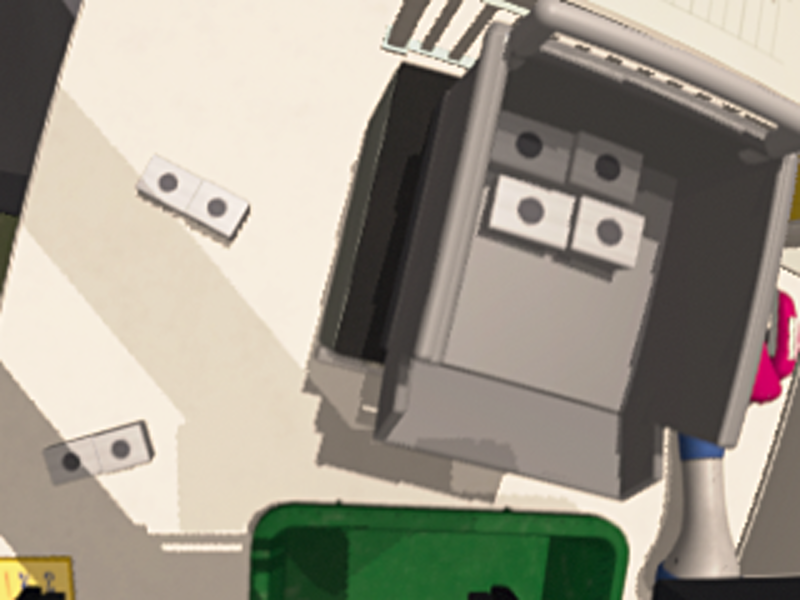

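```bash
python3 -c "
from h import *
C=cam('wrist')
# pose at picture time
g=lambda x,y,z:onz('wrist',170+x/2.5,y/2.5,z,C).round(4)
def sg(n,l,h):
    a,b=map(np.array,l);d=b-a;print(n,a,b,'mid',(a+b)/2,'yaw',np.degrees(np.arctan2(d[1],d[0])).round(1),'len',np.hypot(*d[:2]).round(3))
sg('b4holes',[g(168,182,.016),g(217,207,.024)],0)
sg('b5holes',[g(72,461,.016),g(121,449,.024)],0)
sg('bar',[g(550,14,.29),g(795,128,.29)],0)
sg('lip',[g(378,437,.1875),g(622,497,.1875)],0)
sg('rimback',[g(262,508,.092),g(615,518,.092)],0)
sg('standleft',[g(322,352,.135),g(402,66,.135)],0)
sg('rail',[g(306,390,.03),g(318,462,.0)],0)
sg('basefront',[g(415,362,.165),g(620,412,.165)],0)
S=cam('side');q=lambda x,y:ray('side',215+x/4,170+y/4,S)
W=lambda x,y:ray('wrist',170+x/2.5,y/2.5,C)
print('barL',tri([q(340,57),W(553,12)]),'barR',tri([q(493,46),W(798,130)]),'lipL',tri([q(383,297),W(378,437)]),'lipR',tri([q(562,275),W(622,497)]))
"
```

```text
b4holes [ 0.3992 -0.1646  0.016 ] [ 0.435  -0.1741  0.024 ] mid [ 0.4171  -0.16935  0.02   ] yaw -14.9 len 0.037
b5holes [ 0.382  -0.3595  0.016 ] [ 0.4139 -0.3414  0.024 ] mid [ 0.39795 -0.35045  0.02   ] yaw 29.6 len 0.037
bar [ 0.5451 -0.1059  0.29  ] [ 0.6462 -0.1049  0.29  ] mid [ 0.59565 -0.1054   0.29   ] yaw 0.6 len 0.101
lip [ 0.5452 -0.2717  0.1875] [ 0.6696 -0.2659  0.1875] mid [ 0.6074 -0.2688  0.1875] yaw 2.7 len 0.125
rimback [ 0.5095 -0.3395  0.092 ] [ 0.7199 -0.2887  0.092 ] mid [ 0.6147 -0.3141  0.092 ] yaw 13.6 len 0.216
standleft [ 0.5149 -0.2435  0.135 ] [ 0.515  -0.0879  0.135 ] mid [ 0.51495 -0.1657   0.135  ] yaw 90.0 len 0.156
rail [ 0.52   -0.2726  0.03  ] [ 0.5434 -0.3202  0.    ] mid [ 0.5317 -0.2964  0.015 ] yaw -63.8 len 0.053
basefront [ 0.5561 -0.235   0.165 ] [ 0.665  -0.2273  0.165 ] mid [ 0.61055 -0.23115  0.165  ] yaw 4.0 len 0.109
barL [ 0.54593174 -0.10253247  0.28549914] barR [ 0.65756897 -0.0999261   0.28199087] lipL [ 0.54592964 -0.27279406  0.1765916 ] lipR [ 0.67318811 -0.26671297  0.17872608]
```

```bash
python3 -m pendant '[{"tx":-0.75,"ty":0,"tz":0,"spin":0,"claw":0},{"tx":-0.75,"ty":0,"tz":0,"spin":0,"claw":0},{"tx":-0.75,"ty":0,"tz":0,"spin":0,"claw":0},{"tx":0,"ty":0,"tz":1,"spin":0,"claw":0},{"tx":0,"ty":0,"tz":1,"spin":0,"claw":0},{"tx":0,"ty":0,"tz":1,"spin":0,"claw":0},{"tx":0,"ty":0,"tz":1,"spin":0,"claw":0},{"tx":0,"ty":0,"tz":0.4,"spin":0,"claw":0},{"tx":0,"ty":0,"tz":0,"spin":0,"claw":0}]'
python3 -c "
from h import *
go(.531,-.42,.085,105)
w=cams.read_camera('wrist')[:,:,::-1];s=cams.read_camera('side')[:,:,::-1]
c=lambda i,x0,y0,x1,y1:cv2.resize(i[y0:y1,x0:x1],(400,400))
cv2.imwrite('pics/m3.png',np.hstack([c(s,200,180,400,380),c(w,100,0,500,400)]))"
```

```text
time_s: 5.18
tool_pos: [0.53, -0.4054, 0.179]
tool_rot: [-180.0, -0.1, 105.3]
force: [0.2, -0.6, -0.7]
grip_width: 0.0867
grasp_force: 0.0
axes at yaw 105.3: tx -0.29 ty -0.06 tz 1.88
axes at yaw 105.0: tx -0.29 ty -0.06 tz 1.88
spin 0.06395889701791191 pos [ 0.53   -0.4054  0.179 ] F [ 0.2 -0.6 -0.7] w 0.0867 t 5.175
```

View pics/m3.png

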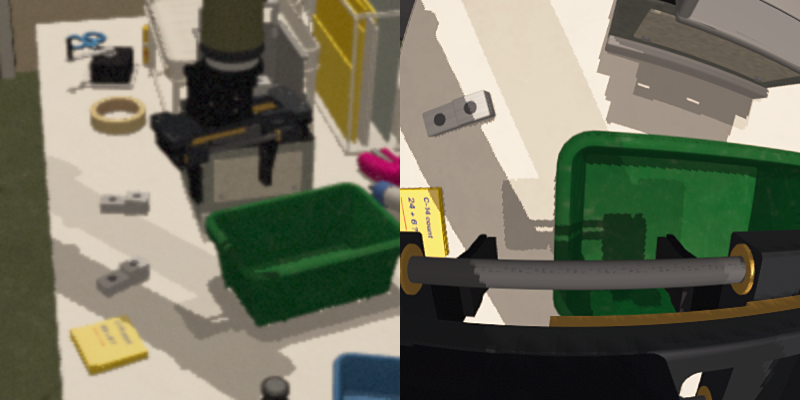

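The fingers straddle the crate's left short wall, which is what I want. Next: descend, close, and check the grip.

```bash
python3 -m pendant '[{"tx":-0.25,"ty":0,"tz":0.5,"spin":0,"claw":0},{"tx":0,"ty":0,"tz":0.9,"spin":0,"claw":0},{"tx":0,"ty":0,"tz":0.5,"spin":0,"claw":0},{"tx":0,"ty":0,"tz":0,"spin":0,"claw":1},{"tx":0,"ty":0,"tz":0,"spin":0,"claw":1},{"tx":0,"ty":0,"tz":0,"spin":0,"claw":1},{"tx":0,"ty":0,"tz":0,"spin":0,"claw":1},{"tx":0,"ty":0,"tz":0,"spin":0,"claw":1},{"tx":0,"ty":0,"tz":0,"spin":0,"claw":1}]' 40
python3 -c "
from h import *
go(.531,-.42,.085,105)"
```

```text
time_s: 6.4
tool_pos: [0.5327, -0.4191, 0.0847]
tool_rot: [180.0, 0.0, 105.1]
force: [-0.2, 0.7, 0.3]
grip_width: 0.0349
grasp_force: 0.0
axes at yaw 105.1: tx -0.01 ty -0.04 tz -0.01
axes at yaw 105.0: tx -0.01 ty -0.04 tz -0.01
spin 0.036708749169683585 pos [ 0.5327 -0.4191  0.0847] F [-0.2  0.7  0.3] w 0.0349 t 6.4
```

```bash
python3 -m pendant '[{"tx":0,"ty":0,"tz":0,"spin":0,"claw":1},{"tx":0,"ty":0,"tz":0,"spin":0,"claw":1},{"tx":0,"ty":0,"tz":0,"spin":0,"claw":1},{"tx":0,"ty":0,"tz":0,"spin":0,"claw":1},{"tx":0,"ty":0,"tz":0,"spin":0,"claw":1}]'
python3 -c "
from h import *
go(.51,-.324,.085,93)"
```

```text
time_s: 7.02
tool_pos: [0.5327, -0.4191, 0.0845]
tool_rot: [180.0, -0.0, 105.2]
force: [1.4, -0.1, 0.1]
grip_width: 0.007
grasp_force: 40.0
axes at yaw 105.2: tx 1.95 ty 0.06 tz -0.01
axes at yaw 93.0: tx 1.92 ty -0.35 tz -0.01
spin 3.0412983165998497 pos [ 0.5327 -0.4191  0.0845] F [ 1.4 -0.1  0.1] w 0.007 t 7.025
```

```bash
python3 -m pendant '[{"tx":0.22,"ty":0,"tz":0,"spin":0.4,"claw":1},{"tx":0.22,"ty":-0.03,"tz":0,"spin":0.4,"claw":1},{"tx":0.22,"ty":-0.03,"tz":0,"spin":0.4,"claw":1},{"tx":0.22,"ty":-0.03,"tz":0,"spin":0.4,"claw":1},{"tx":0.22,"ty":-0.04,"tz":0,"spin":0.4,"claw":1},{"tx":0.22,"ty":-0.04,"tz":0,"spin":0.4,"claw":1},{"tx":0.22,"ty":-0.04,"tz":0,"spin":0.4,"claw":1},{"tx":0,"ty":-0.04,"tz":0,"spin":0.25,"claw":1},{"tx":0,"ty":0,"tz":0,"spin":0,"claw":1}]'
python3 -c "
from h import *
go(.5075,-.3245,.085,92.7)
w=cams.read_camera('wrist')[:,:,::-1];s=cams.read_camera('side')[:,:,::-1]
c=lambda i,x0,y0,x1,y1:cv2.resize(i[y0:y1,x0:x1],(400,400))
cv2.imwrite('pics/m4.png',np.hstack([c(s,250,190,430,370),c(w,140,0,540,400)]))"
```

```text
time_s: 8.15
tool_pos: [0.5067, -0.3438, 0.0845]
tool_rot: [-180.0, -0.1, 93.0]
force: [-0.6, 3.6, 0.1]
grip_width: 0.0069
grasp_force: 40.0
axes at yaw 92.7: tx 0.38 ty 0.03 tz -0.01
axes at yaw 93.0: tx 0.38 ty 0.04 tz -0.01
spin 0.08228857326488992 pos [ 0.5067 -0.3438  0.0845] F [-0.6  3.6  0.1] w 0.0069 t 8.15
```

View pics/m4.png

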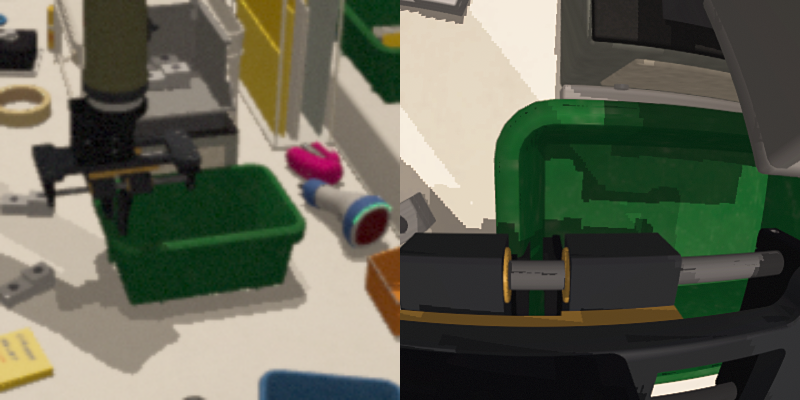

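```bash
python3 -c "
from h import *
C=cam('wrist')
g=lambda x,y,z:onz('wrist',x-260,y,z,C).round(4)
print('rim',g(545,100,.094),g(650,103,.094),g(735,110,.094),'left',g(496,150,.094),g(497,210,.094))
print('rail',g(565,88,.03),g(650,92,.03),g(735,99,.03),'stand top edge',g(600,38,.135),g(720,50,.135))
"; python3 -m pendant '[{"tx":0.14,"ty":0,"tz":0,"spin":0,"claw":1},{"tx":0.14,"ty":0,"tz":0,"spin":0,"claw":1},{"tx":0,"ty":0,"tz":0,"spin":0,"claw":1}]'
```

```text
rim [ 0.5061 -0.2654  0.094 ] [ 0.5513 -0.2625  0.094 ] [ 0.5959 -0.259   0.094 ] left [ 0.4868 -0.2873  0.094 ] [ 0.4879 -0.3133  0.094 ]
rail [ 0.5193 -0.2521  0.03  ] [ 0.5735 -0.2489  0.03  ] [ 0.639  -0.2432  0.03  ] stand top edge [ 0.5203 -0.2484  0.135 ] [ 0.561 -0.245  0.135]
time_s: 8.62
tool_pos: [0.5055, -0.3311, 0.0845]
tool_rot: [-180.0, -0.0, 92.9]
force: [0.2, -0.6, -1.4]
grip_width: 0.0063
grasp_force: 39.8
```

```bash
for i in 1; do python3 -m pendant '[{"tx":0.08,"ty":0,"tz":0,"spin":0,"claw":1},{"tx":0.08,"ty":0,"tz":0,"spin":0,"claw":1},{"tx":0,"ty":0,"tz":0,"spin":0,"claw":1}]'; done
```

```text
time_s: 9.0
tool_pos: [0.5054, -0.3242, 0.0848]
tool_rot: [180.0, 0.1, 92.9]
force: [-0.1, -3.8, -2.2]
grip_width: 0.0066
grasp_force: 39.8
```

```bash
python3 -m pendant '[{"tx":0.1,"ty":0,"tz":0,"spin":0,"claw":1},{"tx":0.06,"ty":0,"tz":0,"spin":0,"claw":1},{"tx":0,"ty":0,"tz":0,"spin":0,"claw":1}]'
python3 -c "
from h import *
s=cams.read_camera('side')[:,:,::-1];w=cams.read_camera('wrist')[:,:,::-1]
cv2.imwrite('pics/s5.png',s);cv2.imwrite('pics/w5.png',w)"
```

```text
time_s: 9.38
tool_pos: [0.505, -0.3222, 0.0866]
tool_rot: [179.8, 0.7, 92.8]
force: [1.1, -12.8, -1.4]
grip_width: 0.0068
grasp_force: 40.0
```

```bash
python3 -m pendant '[{"tx":-0.1,"ty":0,"tz":0,"spin":0,"claw":1},{"tx":0,"ty":0,"tz":0,"spin":0,"claw":0.3},{"tx":0,"ty":0,"tz":0,"spin":0,"claw":0.3},{"tx":0,"ty":0,"tz":0,"spin":0,"claw":0.3},{"tx":0,"ty":0,"tz":0,"spin":0,"claw":0.3},{"tx":0,"ty":0,"tz":-0.6,"spin":0,"claw":0.3},{"tx":0,"ty":0,"tz":-1,"spin":0,"claw":0},{"tx":-0.5,"ty":-0.5,"tz":-1,"spin":0,"claw":0},{"tx":-0.5,"ty":-0.5,"tz":-1,"spin":0,"claw":0},{"tx":0,"ty":0,"tz":0,"spin":0,"claw":0}]'
python3 -c "
from h import *
C=cam('wrist')
w=cams.read_camera('wrist')[:,:,::-1];cv2.imwrite('pics/w6.png',w[:300])
print(C);go(.398,-.350,.15,119.6)"
```

```text
time_s: 10.72
tool_pos: [0.4562, -0.3777, 0.2692]
tool_rot: [179.6, 0.3, 92.6]
force: [-0.8, 0.8, -0.7]
grip_width: 0.0849
grasp_force: 0.0
({'fx': 325.19226210127806, 'fy': 325.19226210127806, 'cx': 276.14504483921246, 'cy': 206.82260044855212, 'rvec': array([-2.88370704, -0.06452895, -0.01761336]), 'tvec': array([-0.44024331, -0.42280085,  0.3143121 ])}, array([[ 0.99894217,  0.04554767,  0.00631988],
       [ 0.0424422 , -0.96614444,  0.25448689],
       [ 0.0176972 , -0.25394946, -0.96705557]]), array([-0.44024331, -0.42280085,  0.3143121 ]))
axes at yaw 92.8: tx 0.55 ty -1.16 tz 2.33
axes at yaw 119.6: tx 1.02 ty -0.79 tz 2.33
spin -6.707659613041741 pos [ 0.4573 -0.3747  0.2665] F [ 0.2  0.5 -0.4] w 0.0853 t 10.775
```

View pics/w6.png

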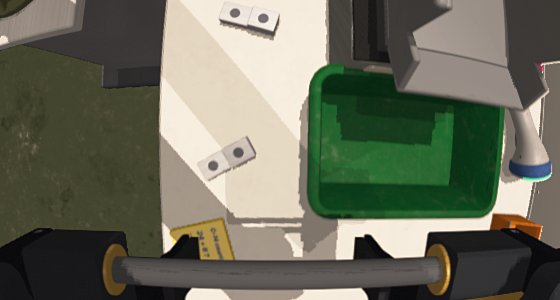

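The crate rim spans x 308–503 and y 66–217 in this picture. The stray block holes are at (213,165)/(238,153) and (236,13)/(263,18). Now I'll locate them.

```bash
python3 -c "
from h import *
C=cam('wrist')
g=lambda x,y,z:onz('wrist',x,y,z,C)
def sg(n,a,b):
    d=b-a;print(n,'mid',((a+b)/2).round(4),'yaw',np.degrees(np.arctan2(d[1],d[0])).round(1),'len',np.hypot(*d[:2]).round(3))
sg('b5',g(213,165,.016),g(238,153,.024));sg('b4',g(236,13,.016),g(263,18,.024))
L,Rr,F,B=[g(x,y,.094) for x,y in[(308,140),(503,130),(400,217),(345,66)]]
print(L,Rr,F,B); sg('front',g(330,215,.094),g(490,217,.094));sg('back',g(325,67,.094),g(390,68,.094))
sg('lip',g(395,90,.18),g(520,110,.18));
go(.398,-.350,.022,29.6)"
```

```text
b5 mid [ 0.3952 -0.3506  0.02  ] yaw 27.7 len 0.036
b4 mid [ 0.416  -0.1709  0.02  ] yaw -14.8 len 0.035
[ 0.48646114 -0.3196897   0.094     ] [ 0.7170177  -0.28392469  0.094     ] [ 0.59200121 -0.39333721  0.094     ] [ 0.51902989 -0.2431181   0.094     ]
front mid [ 0.6152 -0.3916  0.094 ] yaw 1.6 len 0.202
back mid [ 0.5326 -0.2426  0.094 ] yaw 6.0 len 0.067
lip mid [ 0.6025 -0.2713  0.18  ] yaw 2.0 len 0.125
axes at yaw 92.8: tx 0.55 ty -1.16 tz 4.89
axes at yaw 29.6: tx -0.79 ty -1.02 tz 4.89
spin 15.792340386958251 pos [ 0.4573 -0.3747  0.2665] F [ 0.2  0.5 -0.4] w 0.0853 t 10.775
```

```bash
python3 -m pendant '[{"tx":0,"ty":0,"tz":0,"spin":1,"claw":0.2},{"tx":0,"ty":0,"tz":0,"spin":1,"claw":0.2},{"tx":0,"ty":0,"tz":0,"spin":1,"claw":0.2},{"tx":0,"ty":0,"tz":0,"spin":1,"claw":0.2},{"tx":0,"ty":0,"tz":0,"spin":1,"claw":0.2},{"tx":0,"ty":0,"tz":0,"spin":1,"claw":0.2},{"tx":0,"ty":0,"tz":0,"spin":1,"claw":0.2},{"tx":0,"ty":0,"tz":0,"spin":1,"claw":0.2},{"tx":0,"ty":0,"tz":0,"spin":1,"claw":0.2},{"tx":0,"ty":0,"tz":0,"spin":1,"claw":0.2}]' >/dev/null
python3 -m pendant '[{"tx":0,"ty":0,"tz":0,"spin":1,"claw":0.2},{"tx":0,"ty":0,"tz":0,"spin":1,"claw":0.2},{"tx":0,"ty":0,"tz":0,"spin":1,"claw":0.2},{"tx":0,"ty":0,"tz":0,"spin":1,"claw":0.2},{"tx":0,"ty":0,"tz":0,"spin":1,"claw":0.2},{"tx":0,"ty":0,"tz":0,"spin":0.8,"claw":0.2},{"tx":-0.41,"ty":-0.5,"tz":0.5,"spin":0,"claw":0.2},{"tx":-0.41,"ty":-0.5,"tz":0.5,"spin":0,"claw":0.2},{"tx":0,"ty":0,"tz":1,"spin":0,"claw":0.2},{"tx":0,"ty":0,"tz":0,"spin":0,"claw":0.2}]'
python3 -c "
from h import *
go(.399,-.349,.023,29)"
```

```text
time_s: 13.28
tool_pos: [0.3958, -0.3461, 0.161]
tool_rot: [-179.6, 0.2, 29.8]
force: [1.6, 0.3, 0.4]
grip_width: 0.0698
grasp_force: 0.0
axes at yaw 29.0: tx 0.03 ty 0.08 tz 2.76
axes at yaw 29.8: tx 0.03 ty 0.08 tz 2.76
spin 0.20936402806462695 pos [ 0.3958 -0.3461  0.161 ] F [1.6 0.3 0.4] w 0.0698 t 13.275
```

```bash
python3 -m pendant '[{"tx":0.03,"ty":0.08,"tz":1,"spin":0.2,"claw":0.3},{"tx":0,"ty":0,"tz":1,"spin":0,"claw":0.3},{"tx":0,"ty":0,"tz":0.6,"spin":0,"claw":0.3},{"tx":0,"ty":0,"tz":0.15,"spin":0,"claw":1},{"tx":0,"ty":0,"tz":0,"spin":0,"claw":1},{"tx":0,"ty":0,"tz":0,"spin":0,"claw":1},{"tx":0,"ty":0,"tz":0,"spin":0,"claw":1},{"tx":0,"ty":0,"tz":0,"spin":0,"claw":1},{"tx":0,"ty":0,"tz":0,"spin":0,"claw":1},{"tx":0,"ty":0,"tz":0,"spin":0,"claw":1}]' 40
python3 -c "
from h import *
go(.580,-.325,.2)"
```

```text
time_s: 14.52
tool_pos: [0.4015, -0.3527, 0.0281]
tool_rot: [180.0, -0.1, 29.0]
force: [-1.3, 1.3, 7.8]
grip_width: 0.0257
grasp_force: 40.0
axes at yaw 29.0: tx 3.39 ty 1.24 tz -3.44
spin 0.0 pos [ 0.4015 -0.3527  0.0281] F [-1.3  1.3  7.8] w 0.0257 t 14.525
```

```bash
python3 -m pendant '[{"tx":0,"ty":0,"tz":-0.8,"spin":0,"claw":1},{"tx":0,"ty":0,"tz":-0.9,"spin":-0.5,"claw":1},{"tx":0,"ty":0,"tz":-0.9,"spin":-1,"claw":1},{"tx":0,"ty":0,"tz":-0.4,"spin":-1,"claw":1},{"tx":0,"ty":0,"tz":0,"spin":-1,"claw":1},{"tx":0,"ty":0,"tz":0,"spin":-1,"claw":1},{"tx":0,"ty":0,"tz":0,"spin":-1,"claw":1},{"tx":0,"ty":0,"tz":0,"spin":-1,"claw":1},{"tx":0,"ty":0,"tz":0,"spin":-1,"claw":1},{"tx":0,"ty":0,"tz":0,"spin":-1,"claw":1}]'
python3 -m pendant '[{"tx":0,"ty":0,"tz":0,"spin":-1,"claw":1},{"tx":0,"ty":0,"tz":0,"spin":-1,"claw":1},{"tx":0,"ty":0,"tz":0,"spin":-1,"claw":1},{"tx":0,"ty":0,"tz":0,"spin":-1,"claw":1},{"tx":0,"ty":0,"tz":0,"spin":-1,"claw":1},{"tx":0,"ty":0,"tz":0,"spin":-1,"claw":1},{"tx":0,"ty":0,"tz":0,"spin":-0.75,"claw":1}]'
python3 -c "
from h import *
go(.555,-.337,.07)"
```

```text
time_s: 15.78
tool_pos: [0.4004, -0.3524, 0.1769]
tool_rot: [-180.0, -0.0, 63.1]
force: [-0.6, 0.8, -1.2]
grip_width: 0.0253
grasp_force: 40.0
time_s: 16.65
tool_pos: [0.4004, -0.3524, 0.1768]
tool_rot: [-180.0, -0.0, 90.0]
force: [0.6, 0.7, -0.6]
grip_width: 0.0257
grasp_force: 40.0
axes at yaw 90.0: tx 0.31 ty 3.09 tz 2.14
spin 0.0 pos [ 0.4004 -0.3524  0.1768] F [ 0.6  0.7 -0.6] w 0.0257 t 16.65
```

```bash
python3 -m pendant '[{"tx":0.1,"ty":0.8,"tz":0,"spin":0,"claw":1},{"tx":0.1,"ty":0.8,"tz":0,"spin":0,"claw":1},{"tx":0.1,"ty":0.8,"tz":0,"spin":0,"claw":1},{"tx":0,"ty":0.7,"tz":0,"spin":0,"claw":1},{"tx":0,"ty":0,"tz":0.8,"spin":0,"claw":1},{"tx":0,"ty":0,"tz":0.8,"spin":0,"claw":1},{"tx":0,"ty":0,"tz":0.5,"spin":0,"claw":1},{"tx":0,"ty":0,"tz":0,"spin":0,"claw":1},{"tx":0,"ty":0,"tz":0,"spin":0,"claw":0.4},{"tx":0,"ty":0,"tz":0,"spin":0,"claw":0.4}]'
python3 -m pendant '[{"tx":0,"ty":0,"tz":0,"spin":0,"claw":0.4},{"tx":0,"ty":0,"tz":0,"spin":0,"claw":0.4},{"tx":0,"ty":0,"tz":-1,"spin":0,"claw":0.4},{"tx":0,"ty":0,"tz":-1,"spin":0,"claw":0.2},{"tx":0,"ty":-1,"tz":-1,"spin":0,"claw":0.2},{"tx":0,"ty":-1,"tz":-0.5,"spin":0,"claw":0.2},{"tx":0,"ty":0,"tz":0,"spin":0,"claw":0.2}]'
python3 -c "
from h import *
w=cams.read_camera('wrist')[:,:,::-1];cv2.imwrite('pics/w7.png',w[:300])
go(.416,-.171,.15,165);go(.416,-.171,.15,-15)"
```

```text
time_s: 17.9
tool_pos: [0.5567, -0.3385, 0.074]
tool_rot: [179.8, 0.1, 89.9]
force: [-0.0, -0.7, 0.4]
grip_width: 0.0383
grasp_force: 0.0
time_s: 18.77
tool_pos: [0.4586, -0.3403, 0.2442]
tool_rot: [179.7, -0.0, 89.6]
force: [0.3, 0.9, -0.1]
grip_width: 0.0691
grasp_force: 0.0
axes at yaw 89.8: tx 3.35 ty -0.91 tz 1.86
axes at yaw 165.0: tx 1.73 ty 3.00 tz 1.86
spin -18.79656970136778 pos [ 0.4608 -0.3384  0.2429] F [ 0.6 -0.4 -0.7] w 0.0691 t 18.825
axes at yaw 89.8: tx 3.35 ty -0.91 tz 1.86
axes at yaw -15.0: tx -1.73 ty -3.00 tz 1.86
spin 26.203430298632213 pos [ 0.4608 -0.3384  0.2429] F [ 0.6 -0.4 -0.7] w 0.0691 t 18.825
```

View pics/w7.png

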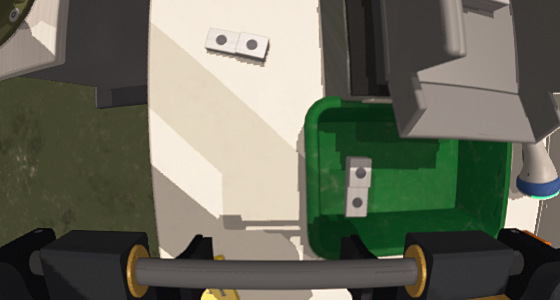

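The block lies in the crate at (358,187). The other stray's holes are at (221,40)/(251,45), so it hasn't moved.

```bash
python3 -m pendant '[{"tx":0.6,"ty":-0.1,"tz":0,"spin":-1,"claw":0.3},{"tx":0,"ty":0,"tz":0,"spin":-1,"claw":0.3},{"tx":0,"ty":0,"tz":0,"spin":-1,"claw":0.3},{"tx":0,"ty":0,"tz":0,"spin":-1,"claw":0.3},{"tx":0,"ty":0,"tz":0,"spin":-1,"claw":0.3},{"tx":0,"ty":0,"tz":0,"spin":-1,"claw":0.3},{"tx":0,"ty":0,"tz":0,"spin":-1,"claw":0.3},{"tx":0,"ty":0,"tz":0,"spin":-1,"claw":0.3},{"tx":0,"ty":0,"tz":0,"spin":-1,"claw":0.3},{"tx":0,"ty":0,"tz":0,"spin":-1,"claw":0.3}]' >/dev/null
python3 -m pendant '[{"tx":0,"ty":0,"tz":0,"spin":-1,"claw":0.3},{"tx":0,"ty":0,"tz":0,"spin":-1,"claw":0.3},{"tx":0,"ty":0,"tz":0,"spin":-1,"claw":0.3},{"tx":0,"ty":0,"tz":0,"spin":-1,"claw":0.3},{"tx":0,"ty":0,"tz":0,"spin":-1,"claw":0.3},{"tx":0,"ty":0,"tz":0,"spin":-1,"claw":0.3},{"tx":0,"ty":0,"tz":0,"spin":-1,"claw":0.3},{"tx":0,"ty":0,"tz":0,"spin":-1,"claw":0.3},{"tx":0,"ty":0,"tz":0,"spin":-0.8,"claw":0.3}]'
python3 -c "
from h import *
go(.419,-.171,.023,165)"
```

```text
time_s: 21.2
tool_pos: [0.4576, -0.3066, 0.2402]
tool_rot: [-180.0, -0.1, 165.3]
force: [0.2, 0.5, -0.4]
grip_width: 0.061
grasp_force: 0.0
axes at yaw 165.3: tx 1.43 ty 2.43 tz 4.34
axes at yaw 165.0: tx 1.45 ty 2.42 tz 4.34
spin 0.08593484975133947 pos [ 0.4576 -0.3066  0.2402] F [ 0.2  0.5 -0.4] w 0.061 t 21.2
```

```bash
python3 -m pendant '[{"tx":0.48,"ty":0.81,"tz":0.3,"spin":0,"claw":0.3},{"tx":0.48,"ty":0.81,"tz":0.3,"spin":0,"claw":0.3},{"tx":0.48,"ty":0.81,"tz":0.4,"spin":0,"claw":0.3},{"tx":0,"ty":0,"tz":0.7,"spin":0,"claw":0.3},{"tx":0,"ty":0,"tz":0,"spin":0,"claw":0.3},{"tx":0,"ty":0,"tz":0,"spin":0,"claw":0.3}]'
python3 -c "
from h import *
C=cam('wrist');w=cams.read_camera('wrist');cv2.imwrite('pics/w8.png',w[:,:,::-1])
for p in[(.3992,-.1646,.016),(.435,-.1741,.024)]:print(proj('wrist',p,C))
go(.419,-.171,.023,165)"
```

```text
time_s: 21.95
tool_pos: [0.419, -0.1722, 0.157]
tool_rot: [-179.9, 0.0, 165.1]
force: [0.2, 0.6, 0.4]
grip_width: 0.0611
grasp_force: 0.0
[278.27639046 177.58834931]
[278.27145804 220.02336481]
axes at yaw 165.1: tx 0.01 ty 0.03 tz 2.69
axes at yaw 165.0: tx 0.01 ty 0.03 tz 2.69
spin 0.0215215690357482 pos [ 0.4192 -0.1724  0.1573] F [-0.   0.1 -0.6] w 0.0609 t 22.0
```

```bash
python3 -m pendant '[{"tx":0.01,"ty":0.03,"tz":1,"spin":0,"claw":0.3},{"tx":0,"ty":0,"tz":1,"spin":0,"claw":0.3},{"tx":0,"ty":0,"tz":0.55,"spin":0,"claw":0.3},{"tx":0,"ty":0,"tz":0,"spin":0,"claw":1},{"tx":0,"ty":0,"tz":0,"spin":0,"claw":1},{"tx":0,"ty":0,"tz":0,"spin":0,"claw":1},{"tx":0,"ty":0,"tz":0,"spin":0,"claw":1},{"tx":0,"ty":0,"tz":0,"spin":0,"claw":1},{"tx":0,"ty":0,"tz":0,"spin":0,"claw":1},{"tx":0,"ty":0,"tz":-0.8,"spin":0,"claw":1}]' 40
python3 -m pendant '[{"tx":0,"ty":0,"tz":-1,"spin":0.5,"claw":1},{"tx":0,"ty":0,"tz":-1,"spin":1,"claw":1},{"tx":0,"ty":0,"tz":-1,"spin":1,"claw":1},{"tx":0,"ty":0,"tz":-0.2,"spin":1,"claw":1},{"tx":0,"ty":0,"tz":0,"spin":1,"claw":1},{"tx":0,"ty":0,"tz":0,"spin":1,"claw":1},{"tx":0,"ty":0,"tz":0,"spin":1,"claw":1},{"tx":0,"ty":0,"tz":0,"spin":1,"claw":1},{"tx":0,"ty":0,"tz":0,"spin":1,"claw":1},{"tx":0,"ty":0,"tz":0,"spin":1,"claw":1}]'
python3 -c "
from h import *
go(.560,-.338,.2,90)"
```

```text
time_s: 23.25
tool_pos: [0.4155, -0.1693, 0.0672]
tool_rot: [-179.9, -0.4, 165.1]
force: [0.4, 0.3, -0.9]
grip_width: 0.0255
grasp_force: 40.0
time_s: 24.5
tool_pos: [0.4176, -0.1698, 0.2284]
tool_rot: [-180.0, -0.1, 127.0]
force: [-0.1, 0.8, -1.5]
grip_width: 0.0251
grasp_force: 40.0
axes at yaw 90.0: tx -3.36 ty 2.85 tz 0.57
axes at yaw 127.0: tx -4.40 ty 0.25 tz 0.57
spin 9.25360259289306 pos [ 0.4176 -0.1698  0.2284] F [-0.1  0.8 -1.5] w 0.0251 t 24.5
```

```bash
python3 -m pendant '[{"tx":0,"ty":0,"tz":0,"spin":1,"claw":1},{"tx":0,"ty":0,"tz":0,"spin":1,"claw":1},{"tx":0,"ty":0,"tz":0,"spin":1,"claw":1},{"tx":0,"ty":0,"tz":0,"spin":1,"claw":1},{"tx":0,"ty":0,"tz":0,"spin":1,"claw":1},{"tx":0,"ty":0,"tz":0,"spin":1,"claw":1},{"tx":0,"ty":0,"tz":0,"spin":1,"claw":1},{"tx":0,"ty":0,"tz":0,"spin":1,"claw":1},{"tx":-0.5,"ty":0,"tz":0,"spin":1,"claw":1},{"tx":-0.9,"ty":0,"tz":0,"spin":0.25,"claw":1}]'
python3 -m pendant '[{"tx":-0.9,"ty":0,"tz":0,"spin":0,"claw":1},{"tx":-0.9,"ty":0.4,"tz":0,"spin":0,"claw":1},{"tx":-0.2,"ty":0.8,"tz":0,"spin":0,"claw":1},{"tx":0,"ty":0.8,"tz":0,"spin":0,"claw":1},{"tx":0,"ty":0.8,"tz":0,"spin":0,"claw":1},{"tx":0,"ty":0.8,"tz":0,"spin":0,"claw":1},{"tx":0,"ty":0,"tz":0,"spin":0,"claw":1}]'
python3 -c "
from h import *
go(.600,-.34,.075,90)"
```

```text
time_s: 25.75
tool_pos: [0.4215, -0.2403, 0.2286]
tool_rot: [180.0, -0.0, 90.2]
force: [0.6, -0.2, -1.4]
grip_width: 0.0253
grasp_force: 40.0
time_s: 26.62
tool_pos: [0.604, -0.339, 0.2267]
tool_rot: [-179.9, 0.1, 90.3]
force: [-0.3, -1.1, -1.3]
grip_width: 0.0256
grasp_force: 40.0
axes at yaw 90.3: tx -0.02 ty -0.08 tz 3.03
axes at yaw 90.0: tx -0.02 ty -0.08 tz 3.03
spin 0.08216634137667711 pos [ 0.604  -0.339   0.2267] F [-0.3 -1.1 -1.3] w 0.0256 t 26.625
```

```bash
python3 -m pendant '[{"tx":0,"ty":0,"tz":0.9,"spin":0,"claw":1},{"tx":0,"ty":0,"tz":0.9,"spin":0,"claw":1},{"tx":0,"ty":0,"tz":0.9,"spin":0,"claw":1},{"tx":0,"ty":0,"tz":0.3,"spin":0,"claw":1},{"tx":0,"ty":0,"tz":0,"spin":0,"claw":1},{"tx":0,"ty":0,"tz":0,"spin":0,"claw":0.4},{"tx":0,"ty":0,"tz":0,"spin":0,"claw":0.4},{"tx":0,"ty":0,"tz":0,"spin":0,"claw":0.4},{"tx":0,"ty":0,"tz":0,"spin":0,"claw":0.4}]'
python3 -m pendant '[{"tx":0,"ty":0,"tz":-1,"spin":0,"claw":0.4},{"tx":0,"ty":0,"tz":-1,"spin":0,"claw":0.2},{"tx":0,"ty":0,"tz":-1,"spin":0,"claw":0.2},{"tx":0,"ty":0,"tz":-1,"spin":0,"claw":0.2},{"tx":0,"ty":0,"tz":-1,"spin":0,"claw":0},{"tx":0,"ty":0,"tz":-1,"spin":0,"claw":0},{"tx":0,"ty":0,"tz":-0.6,"spin":0,"claw":0},{"tx":0,"ty":0,"tz":0,"spin":0,"claw":0}]'
python3 -c "
from h import *
go(.601,-.103,.3,180)
C=cam('wrist');np.save('C9.npy',np.array([C],dtype=object),allow_pickle=True)
cv2.imwrite('pics/w9.png',cams.read_camera('wrist')[:,:,::-1])
for p in[(.546,-.103,.288),(.657,-.101,.288)]:print(proj('wrist',p,C))
"
```

```text
time_s: 27.75
tool_pos: [0.6017, -0.3396, 0.0793]
tool_rot: [179.9, 0.0, 90.2]
force: [0.3, 0.2, -0.5]
grip_width: 0.0508
grasp_force: 0.0
time_s: 28.75
tool_pos: [0.6017, -0.3405, 0.4118]
tool_rot: [179.8, 0.2, 90.1]
force: [1.0, -0.2, -0.8]
grip_width: 0.0867
grasp_force: 0.0
axes at yaw 90.1: tx 4.75 ty -0.00 tz 2.24
axes at yaw 180.0: tx 0.01 ty 4.75 tz 2.24
spin -22.467305172964068 pos [ 0.6017 -0.3405  0.4118] F [ 1.  -0.2 -0.8] w 0.0867 t 28.75
[213.04106986 -55.6154644 ]
[338.85567487 -56.85902795]
```

```bash
python3 -m pendant '[{"tx":0,"ty":0,"tz":0,"spin":1,"claw":0.6},{"tx":0,"ty":0,"tz":0,"spin":1,"claw":0.6},{"tx":0,"ty":0,"tz":0,"spin":1,"claw":0.6},{"tx":0,"ty":0,"tz":0,"spin":1,"claw":0.6},{"tx":0,"ty":0,"tz":0,"spin":1,"claw":0.6},{"tx":0,"ty":0,"tz":0,"spin":1,"claw":0.6},{"tx":0,"ty":0,"tz":0,"spin":1,"claw":0.6},{"tx":0,"ty":0,"tz":0,"spin":1,"claw":0.6},{"tx":0,"ty":0,"tz":0,"spin":1,"claw":0.6},{"tx":0,"ty":0,"tz":0,"spin":1,"claw":0.6}]' >/dev/null
python3 -m pendant '[{"tx":0,"ty":0,"tz":0,"spin":1,"claw":0.6},{"tx":0,"ty":0,"tz":0,"spin":1,"claw":0.6},{"tx":0,"ty":0,"tz":0,"spin":1,"claw":0.6},{"tx":0,"ty":0,"tz":0,"spin":1,"claw":0.6},{"tx":0,"ty":0,"tz":0,"spin":1,"claw":0.6},{"tx":0,"ty":0,"tz":0,"spin":1,"claw":0.6},{"tx":0,"ty":0,"tz":0,"spin":1,"claw":0.6},{"tx":0,"ty":0,"tz":0,"spin":1,"claw":0.6},{"tx":0,"ty":0,"tz":0,"spin":1,"claw":0.6},{"tx":0,"ty":0,"tz":0,"spin":1,"claw":0.6}]'
python3 -c "
from h import *
go(.601,-.103,.35,2.5)
w=cams.read_camera('wrist')[:,:,::-1];cv2.imwrite('pics/w10.png',w)
C=cam('side')
b=onz('side',215+290/4,170+345/4,0,C);print('tray leg',b.round(3))
o,d=ray('side',215+280/4,170+190/4,C);k=(b[1]-o[1])/d[1];print('tray corner',(o+d*k).round(3))
"
```

```text
time_s: 31.3
tool_pos: [0.6011, -0.3392, 0.4067]
tool_rot: [-179.9, 0.1, 10.0]
force: [0.2, 0.9, -0.1]
grip_width: 0.0349
grasp_force: 0.0
axes at yaw 10.0: tx 0.82 ty -4.65 tz 1.13
axes at yaw 2.5: tx 0.20 ty -4.72 tz 1.13
spin 1.8723946375680711 pos [ 0.6011 -0.3392  0.4067] F [ 0.2  0.9 -0.1] w 0.0349 t 31.3
tray leg [ 0.515 -0.027  0.   ]
tray corner [ 0.509 -0.027  0.143]
```

```bash
python3 -m pendant '[{"tx":0,"ty":0,"tz":0,"spin":1,"claw":0.6},{"tx":0,"ty":0,"tz":0,"spin":0.87,"claw":0.6},{"tx":0.04,"ty":-0.9,"tz":0,"spin":0,"claw":0.6},{"tx":0.04,"ty":-0.9,"tz":0,"spin":0,"claw":0.6},{"tx":0.04,"ty":-0.9,"tz":0,"spin":0,"claw":0.6},{"tx":0.04,"ty":-0.9,"tz":0,"spin":0,"claw":0.6},{"tx":0.04,"ty":-0.9,"tz":0,"spin":0,"claw":0.6},{"tx":0,"ty":-0.2,"tz":0,"spin":0,"claw":0.6},{"tx":0,"ty":0,"tz":0,"spin":0,"claw":0.6}]'
python3 -c "
from h import *
go(.601,-.103,.293,2.5)
C=cam('wrist');w=cams.read_camera('wrist')[:,:,::-1];s=cams.read_camera('side')[:,:,::-1]
for p in[(.546,-.103,.288),(.601,-.103,.288),(.657,-.101,.288)]:print(proj('wrist',p,C))
c=lambda i,x0,y0,x1,y1:cv2.resize(i[y0:y1,x0:x1],(400,400))
cv2.imwrite('pics/m11.png',np.hstack([c(s,250,130,400,280),c(w,80,20,480,420)]))"
```

```text
time_s: 32.48
tool_pos: [0.6003, -0.1037, 0.4079]
tool_rot: [-180.0, 0.1, 2.8]
force: [-0.1, -0.6, 0.0]
grip_width: 0.035
grasp_force: 0.0
axes at yaw 2.8: tx 0.01 ty -0.01 tz 2.30
axes at yaw 2.5: tx 0.01 ty -0.01 tz 2.30
spin 0.06889261116049994 pos [ 0.6003 -0.1037  0.4079] F [-0.1 -0.6  0. ] w 0.035 t 32.475
[272.94500882 264.8515455 ]
[275.93702509 205.25244057]
[276.8366562  138.26434367]
```

View pics/m11.png

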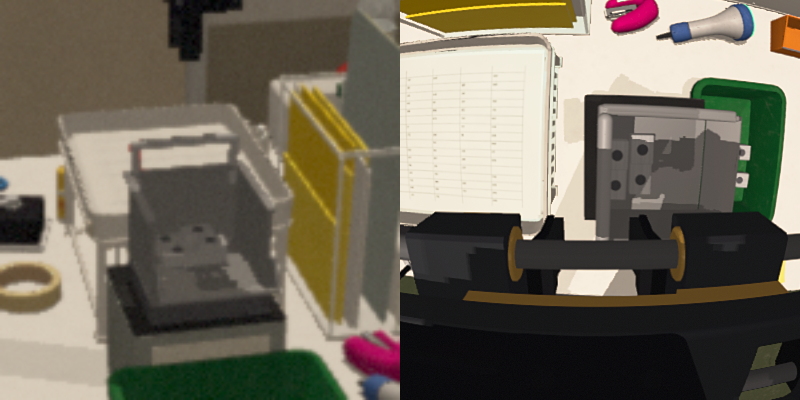

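The wrist view puts the bar near column 285, from row 125 to row 255. That is a few pixels towards the crate from where I predicted, so I'll measure it exactly.

```bash
python3 -c "
from h import *
m=cv2.imread('pics/m11.png')[:,400:]
g=cv2.cvtColor(m,cv2.COLOR_BGR2GRAY)
for y in(125,150,180,205):print(y+20,g[y,190:226].tolist())
print('col 285',g[78:120,205].tolist())
C=cam('wrist')
for u,v in[(285,135),(285,180),(285,210)]:print(onz('wrist',u,v,.29,C).round(4))
"
```

```text
145 [37, 36, 37, 36, 36, 34, 46, 85, 129, 152, 161, 169, 183, 199, 205, 194, 178, 166, 156, 147, 135, 116, 92, 75, 71, 72, 72, 73, 73, 72, 73, 71, 72, 72, 72, 72]
170 [38, 37, 36, 37, 37, 31, 39, 67, 84, 84, 85, 86, 89, 89, 90, 90, 90, 89, 89, 88, 86, 88, 91, 88, 78, 64, 57, 55, 61, 74, 85, 95, 100, 97, 95, 94]
200 [37, 37, 36, 37, 35, 37, 58, 80, 86, 88, 89, 91, 92, 93, 92, 91, 91, 90, 89, 88, 88, 89, 83, 73, 66, 62, 63, 68, 83, 93, 97, 95, 95, 94, 93, 90]
225 [35, 36, 36, 35, 36, 50, 73, 85, 88, 88, 91, 92, 92, 92, 92, 91, 91, 90, 89, 84, 76, 69, 68, 68, 69, 69, 69, 69, 69, 69, 69, 69, 68, 69, 69, 69]
col 285 [239, 238, 238, 238, 238, 238, 238, 238, 238, 238, 239, 240, 238, 224, 221, 226, 188, 67, 28, 35, 37, 35, 37, 38, 35, 61, 108, 127, 144, 148, 168, 160, 161, 174, 150, 100, 128, 146, 157, 165, 174, 185]
[ 0.6597 -0.1103  0.29  ]
[ 0.6228 -0.1121  0.29  ]
[ 0.5973 -0.1134  0.29  ]
```

```bash
python3 -m pendant '[{"tx":0.1,"ty":0.12,"tz":0.6,"spin":0.07,"claw":0.6},{"tx":0,"ty":0,"tz":0.7,"spin":0,"claw":0.6},{"tx":0,"ty":0,"tz":0.7,"spin":0,"claw":0.6},{"tx":0,"ty":0,"tz":0.3,"spin":0,"claw":0.6},{"tx":0,"ty":0,"tz":0,"spin":0,"claw":0.6},{"tx":0,"ty":0,"tz":0,"spin":0,"claw":1},{"tx":0,"ty":0,"tz":0,"spin":0,"claw":1},{"tx":0,"ty":0,"tz":0,"spin":0,"claw":1},{"tx":0,"ty":0,"tz":0,"spin":0,"claw":1},{"tx":0,"ty":0,"tz":0,"spin":0,"claw":1}]' 30
python3 -c "
from h import *
go(.605,-.109,.293,2.5)"
```

```text
time_s: 33.83
tool_pos: [0.6062, -0.109, 0.2946]
tool_rot: [-179.9, -0.1, 2.5]
force: [-0.2, 2.9, 5.0]
grip_width: 0.011
grasp_force: 30.0
axes at yaw 2.5: tx -0.02 ty -0.00 tz 0.03
axes at yaw 2.5: tx -0.02 ty -0.00 tz 0.03
spin -0.012164906503421946 pos [ 0.6062 -0.109   0.2946] F [-0.2  2.9  5. ] w 0.011 t 33.825
```

```bash
python3 -m pendant '[{"tx":0,"ty":0.15,"tz":-0.11,"spin":0,"claw":1},{"tx":0,"ty":0.15,"tz":-0.1,"spin":0,"claw":1},{"tx":0,"ty":0.28,"tz":-0.18,"spin":0,"claw":1},{"tx":0,"ty":0.32,"tz":-0.16,"spin":0,"claw":1},{"tx":0,"ty":0.32,"tz":-0.13,"spin":0,"claw":1},{"tx":0,"ty":0,"tz":0,"spin":0,"claw":1},{"tx":0,"ty":0,"tz":0,"spin":0,"claw":1}]'
python3 -c "
from h import *
cv2.imwrite('pics/s12.png',cams.read_camera('side')[:,:,::-1]);cv2.imwrite('pics/w12.png',cams.read_camera('wrist')[:,:,::-1])"
```

```text
time_s: 34.7
tool_pos: [0.6085, -0.1676, 0.3288]
tool_rot: [-179.6, 0.0, 2.6]
force: [-4.0, 9.0, 7.9]
grip_width: 0.0112
grasp_force: 30.0
```

```bash
python3 -m pendant '[{"tx":0,"ty":0.34,"tz":-0.1,"spin":0,"claw":1},{"tx":0,"ty":0.34,"tz":-0.08,"spin":0,"claw":1},{"tx":0,"ty":0.35,"tz":-0.04,"spin":0,"claw":1},{"tx":0,"ty":0.35,"tz":-0.01,"spin":0,"claw":1},{"tx":0,"ty":0.35,"tz":0.02,"spin":0,"claw":1},{"tx":0,"ty":0.35,"tz":0.05,"spin":0,"claw":1},{"tx":0,"ty":0,"tz":0,"spin":0,"claw":1}]'
```

```text
time_s: 35.67
tool_pos: [0.6116, -0.2764, 0.3354]
tool_rot: [180.0, 0.1, 2.2]
force: [-1.1, 1.8, 2.4]
grip_width: 0.0113
grasp_force: 30.0
```

```bash
python3 -m pendant '[{"tx":0,"ty":0.34,"tz":0.08,"spin":0,"claw":1},{"tx":0,"ty":0.33,"tz":0.11,"spin":0,"claw":1},{"tx":0,"ty":0.32,"tz":0.14,"spin":0,"claw":1},{"tx":0,"ty":0.31,"tz":0.16,"spin":0,"claw":1},{"tx":0,"ty":0.29,"tz":0.19,"spin":0,"claw":1},{"tx":0,"ty":0.28,"tz":0.22,"spin":0,"claw":1},{"tx":0,"ty":0.25,"tz":0.24,"spin":0,"claw":1},{"tx":0,"ty":0,"tz":0,"spin":0,"claw":1},{"tx":0,"ty":0,"tz":0,"spin":0,"claw":1},{"tx":0,"ty":0,"tz":0,"spin":0,"claw":1}]'
python3 -m pendant '[{"tx":0,"ty":0,"tz":0,"spin":0,"claw":1},{"tx":0,"ty":0,"tz":0,"spin":0,"claw":1},{"tx":0,"ty":0,"tz":0,"spin":0,"claw":1},{"tx":0,"ty":0,"tz":0,"spin":0,"claw":1},{"tx":0,"ty":0,"tz":0,"spin":0,"claw":1}]'
python3 -c "
from h import *
s=cams.read_camera('side')[:,:,::-1];w=cams.read_camera('wrist')[:,:,::-1]
c=lambda i,x0,y0,x1,y1:cv2.resize(i[y0:y1,x0:x1],(400,400))
cv2.imwrite('pics/m13.png',np.hstack([c(s,250,170,430,350),c(w,120,0,520,400)]))"
```

```text
time_s: 36.92
tool_pos: [0.6166, -0.3808, 0.279]
tool_rot: [-180.0, 0.0, 2.4]
force: [-1.9, -0.5, -0.8]
grip_width: 0.0108
grasp_force: 30.0
time_s: 37.55
tool_pos: [0.617, -0.381, 0.2788]
tool_rot: [180.0, -0.0, 2.4]
force: [-1.8, -0.9, -0.1]
grip_width: 0.0109
grasp_force: 30.0
```

```bash
python3 -m pendant '[{"tx":0,"ty":0.12,"tz":0.13,"spin":0,"claw":1},{"tx":0,"ty":0.12,"tz":0.13,"spin":0,"claw":1},{"tx":0,"ty":0,"tz":0,"spin":0,"claw":1},{"tx":0,"ty":0,"tz":0,"spin":0,"claw":1},{"tx":0,"ty":0,"tz":0,"spin":0,"claw":1},{"tx":0,"ty":0,"tz":0,"spin":0,"claw":1},{"tx":0,"ty":-0.12,"tz":-0.13,"spin":0,"claw":1},{"tx":0,"ty":-0.12,"tz":-0.13,"spin":0,"claw":1},{"tx":0,"ty":0,"tz":0,"spin":0,"claw":1}]'
python3 -m pendant '[{"tx":0,"ty":-0.25,"tz":-0.24,"spin":0,"claw":1},{"tx":0,"ty":-0.28,"tz":-0.22,"spin":0,"claw":1},{"tx":0,"ty":-0.29,"tz":-0.19,"spin":0,"claw":1},{"tx":0,"ty":-0.31,"tz":-0.16,"spin":0,"claw":1},{"tx":0,"ty":-0.32,"tz":-0.14,"spin":0,"claw":1},{"tx":0,"ty":-0.33,"tz":-0.11,"spin":0,"claw":1},{"tx":0,"ty":-0.34,"tz":-0.08,"spin":0,"claw":1},{"tx":0,"ty":0,"tz":0,"spin":0,"claw":1}]'
```

```text
time_s: 38.78
tool_pos: [0.6171, -0.3804, 0.2795]
tool_rot: [180.0, -0.0, 2.4]
force: [-0.5, -1.3, -1.9]
grip_width: 0.0109
grasp_force: 30.0
time_s: 39.78
tool_pos: [0.613, -0.2712, 0.3367]
tool_rot: [-179.8, 0.0, 2.6]
force: [-3.6, 1.0, 6.3]
grip_width: 0.011
grasp_force: 30.0
```

```bash
python3 -m pendant '[{"tx":0,"ty":-0.35,"tz":-0.05,"spin":0,"claw":1},{"tx":0,"ty":-0.35,"tz":-0.02,"spin":0,"claw":1},{"tx":0,"ty":-0.35,"tz":0.01,"spin":0,"claw":1},{"tx":0,"ty":-0.35,"tz":0.04,"spin":0,"claw":1},{"tx":0,"ty":-0.34,"tz":0.08,"spin":0,"claw":1},{"tx":0,"ty":-0.34,"tz":0.1,"spin":0,"claw":1},{"tx":0,"ty":0,"tz":0,"spin":0,"claw":1}]'
python3 -m pendant '[{"tx":0,"ty":-0.32,"tz":0.13,"spin":0,"claw":1},{"tx":0,"ty":-0.32,"tz":0.16,"spin":0,"claw":1},{"tx":0,"ty":-0.28,"tz":0.18,"spin":0,"claw":1},{"tx":0,"ty":-0.15,"tz":0.1,"spin":0,"claw":1},{"tx":0,"ty":-0.15,"tz":0.12,"spin":0,"claw":1},{"tx":0,"ty":0,"tz":0,"spin":0,"claw":1},{"tx":0,"ty":0,"tz":0,"spin":0,"claw":1}]'
```

```text
time_s: 40.65
tool_pos: [0.608, -0.1646, 0.3254]
tool_rot: [-179.6, 0.3, 2.7]
force: [-3.5, 2.8, -1.8]
grip_width: 0.0109
grasp_force: 30.0
time_s: 41.52
tool_pos: [0.6059, -0.1098, 0.2934]
tool_rot: [-179.9, -0.0, 2.4]
force: [-1.4, 3.3, -0.2]
grip_width: 0.0113
grasp_force: 30.0
```

```bash
python3 -m pendant '[{"tx":0,"ty":-0.04,"tz":0,"spin":0,"claw":1},{"tx":0,"ty":0,"tz":0,"spin":0,"claw":0.7},{"tx":0,"ty":0,"tz":0,"spin":0,"claw":0.7},{"tx":0,"ty":0,"tz":0,"spin":0,"claw":0.7},{"tx":0,"ty":0,"tz":-0.4,"spin":0,"claw":0.7},{"tx":0,"ty":0,"tz":-1,"spin":0,"claw":0.7},{"tx":0,"ty":0,"tz":-1,"spin":0,"claw":0.5},{"tx":0,"ty":0,"tz":0,"spin":0,"claw":0.5}]'
python3 -m pendant '[{"tx":-0.8,"ty":-0.5,"tz":0,"spin":-1,"claw":1},{"tx":-0.8,"ty":-0.5,"tz":0,"spin":-1,"claw":1},{"tx":-0.8,"ty":-0.5,"tz":0,"spin":-1,"claw":1},{"tx":-0.8,"ty":-0.5,"tz":0,"spin":-1,"claw":1},{"tx":0,"ty":-0.5,"tz":0,"spin":-1,"claw":1},{"tx":0,"ty":0,"tz":0,"spin":-1,"claw":1},{"tx":0,"ty":0,"tz":0,"spin":-1,"claw":1},{"tx":0,"ty":0,"tz":0,"spin":-1,"claw":1},{"tx":0,"ty":0,"tz":0,"spin":-1,"claw":1},{"tx":0,"ty":0,"tz":0,"spin":-1,"claw":1}]'
python3 -c "
from h import *
s=cams.read_camera('side')[:,:,::-1];np.save('s14.npy',s)
c=lambda i,x0,y0,x1,y1,w,h:cv2.resize(i[y0:y1,x0:x1],(w,h),interpolation=cv2.INTER_CUBIC)
w=cv2.imread('pics/m13.png')[:,400:]; v=cv2.imread('pics/w1.png')
b=cams.read_camera('scene')[:,:,::-1]
out=np.zeros((600,800,3),np.uint8)
out[:400,:400]=c(s,280,180,430,330,400,400);out[:400,400:]=c(v,100,0,340,240,400,400);out[400:,:400]=c(s,200,170,400,270,400,200);out[400:,400:]=c(b,190,260,290,310,400,200)
cv2.imwrite('pics/m14.png',out)
go(.42,.1,.4,90)"
```

```text
time_s: 42.52
tool_pos: [0.6069, -0.1096, 0.4188]
tool_rot: [179.9, -0.5, 2.4]
force: [-0.1, -0.9, -1.1]
grip_width: 0.0383
grasp_force: 0.0
time_s: 43.78
tool_pos: [0.4293, -0.0103, 0.4136]
tool_rot: [-179.8, 0.0, 42.1]
force: [-0.3, 0.1, -0.7]
grip_width: 0.0005
grasp_force: 0.0
axes at yaw 41.9: tx 1.33 ty -1.76 tz 0.27
axes at yaw 90.0: tx 2.20 ty -0.19 tz 0.27
spin -12.01403077234589 pos [ 0.4293 -0.0102  0.4136] F [-0.   0.1  0.2] w 0.0004 t 43.875
```

View pics/m14.png

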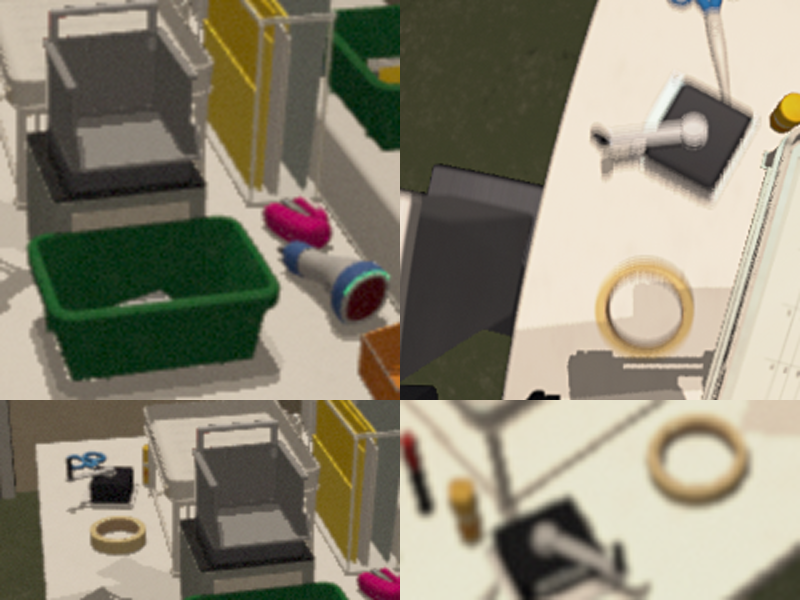

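The tub is empty and upright, the stray blocks sit in the crate, and the crate is square under the lip. The counter post is at side (235,204) and scene (244.5,299.5), which triangulates to about (0.360, 0.255). I'm moving on to the lever now, turning the wrist to grip the post along its chord.

```bash
python3 - <<'E'
from h import *
P=tri([ray('side',235,204),ray('scene',244.6,299.5)]);print(P.round(4))
E
python3 -m pendant '[{"tx":0,"ty":0,"tz":0,"spin":-1,"claw":0.4},{"tx":0,"ty":0,"tz":0,"spin":-1,"claw":0.4},{"tx":0,"ty":0,"tz":0,"spin":-1,"claw":0.4},{"tx":0,"ty":0,"tz":0,"spin":-1,"claw":0.4},{"tx":0,"ty":0,"tz":0,"spin":-1,"claw":0.4},{"tx":0,"ty":0,"tz":0,"spin":-1,"claw":0.4},{"tx":0,"ty":0,"tz":0,"spin":-1,"claw":0.4},{"tx":0,"ty":0,"tz":0,"spin":-1,"claw":0.4},{"tx":0,"ty":0,"tz":0,"spin":-1,"claw":0.4},{"tx":0,"ty":0,"tz":0,"spin":-1,"claw":0.4}]'>/dev/null
python3 -m pendant '[{"tx":0.6,"ty":0,"tz":0,"spin":-1,"claw":0.4},{"tx":0.6,"ty":0,"tz":0,"spin":-1,"claw":0.4},{"tx":0.6,"ty":0,"tz":0,"spin":-1,"claw":0.4},{"tx":0.5,"ty":0,"tz":0,"spin":-1,"claw":0.4},{"tx":0,"ty":0,"tz":0,"spin":-1,"claw":0.4},{"tx":0,"ty":0,"tz":0,"spin":-1,"claw":0.4},{"tx":0,"ty":0,"tz":0,"spin":-1,"claw":0.4},{"tx":0,"ty":0,"tz":0,"spin":-1,"claw":0.4},{"tx":0,"ty":0,"tz":0,"spin":-1,"claw":0.4},{"tx":0,"ty":0,"tz":0,"spin":-1,"claw":0.4}]'
python3 -m pendant '[{"tx":0,"ty":0,"tz":0,"spin":-1,"claw":0.4},{"tx":0,"ty":0,"tz":0,"spin":-1,"claw":0.4},{"tx":0,"ty":0,"tz":0,"spin":-1,"claw":0.4},{"tx":0,"ty":0,"tz":0,"spin":-1,"claw":0.4},{"tx":0,"ty":0,"tz":0,"spin":-1,"claw":0.4},{"tx":0,"ty":0,"tz":0,"spin":-1,"claw":0.4},{"tx":0,"ty":0,"tz":0,"spin":-1,"claw":0.4},{"tx":0,"ty":0,"tz":0,"spin":-1,"claw":0.4},{"tx":0,"ty":0,"tz":0,"spin":-1,"claw":0.4},{"tx":0,"ty":0,"tz":0,"spin":-0.8,"claw":0.4}]'
python3 -c "
from h import *
go(.36,.255,.2,165)"
```

```text
[0.3611 0.256  0.0742]
time_s: 46.38
tool_pos: [0.4338, 0.1059, 0.4135]
tool_rot: [-179.9, -0.1, 122.3]
force: [-0.1, 0.3, -0.3]
grip_width: 0.0524
grasp_force: 0.0
time_s: 47.62
tool_pos: [0.4338, 0.1058, 0.4136]
tool_rot: [-180.0, -0.2, 161.4]
force: [-0.1, -0.4, 1.0]
grip_width: 0.0523
grasp_force: 0.0
axes at yaw 161.4: tx 2.35 ty 2.36 tz 4.27
axes at yaw 165.0: tx 2.20 ty 2.50 tz 4.27
spin -0.8915281549531926 pos [0.4338 0.1058 0.4136] F [-0.1 -0.4  1. ] w 0.0523 t 47.625
```

```bash
python3 -m pendant '[{"tx":0,"ty":0,"tz":0,"spin":-0.9,"claw":0.4},{"tx":0.55,"ty":0.63,"tz":0.6,"spin":0,"claw":0.4},{"tx":0.55,"ty":0.63,"tz":0.6,"spin":0,"claw":0.4},{"tx":0.55,"ty":0.63,"tz":0.8,"spin":0,"claw":0.4},{"tx":0.53,"ty":0.63,"tz":0.8,"spin":0,"claw":0.4},{"tx":0,"ty":0,"tz":0,"spin":0,"claw":0.4},{"tx":0,"ty":0,"tz":0,"spin":0,"claw":0.4}]'
python3 - <<'E'
from h import *
go(.361,.256,.08,165)
C=cam('wrist');w=cams.read_camera('wrist');cv2.imwrite('pics/w15.png',w[:,:,::-1])
print('pred top/bot post',proj('wrist',(.361,.256,.099),C).round(),proj('wrist',(.361,.256,.055),C).round(),'pin',proj('wrist',(.436,.283,.06),C).round())
g=cv2.cvtColor(w,cv2.COLOR_RGB2GRAY)
u,v=proj('wrist',(.361,.256,.099),C).astype(int)
print(u,v);print(cv2.resize(g[max(v-60,0):v+60,u-70:u+70],(35,30),interpolation=cv2.INTER_AREA).tolist().__str__().replace('], [','\n'))
E
```

```text
time_s: 48.5
tool_pos: [0.3618, 0.2553, 0.2743]
tool_rot: [-180.0, -0.1, 164.8]
force: [-0.4, 0.1, 0.1]
grip_width: 0.0523
grasp_force: 0.0
axes at yaw 164.8: tx 0.02 ty 0.01 tz 3.89
axes at yaw 165.0: tx 0.02 ty 0.01 tz 3.89
spin -0.04058661822350018 pos [0.3618 0.2553 0.2743] F [-0.4  0.1  0.1] w 0.0523 t 48.5
pred top/bot post [276. 192.] [276. 184.] pin [315. 240.]
276 192
[[66, 65, 66, 66, 66, 65, 66, 66, 66, 65, 66, 86, 124, 166, 208, 228, 236, 239, 238, 238, 238, 238, 238, 238, 238, 238, 238, 238, 238, 238, 238, 238, 238, 238, 238
66, 66, 66, 66, 66, 66, 64, 73, 103, 147, 195, 224, 234, 239, 239, 238, 238, 238, 238, 238, 238, 238, 238, 237, 238, 238, 237, 237, 238, 238, 238, 238, 238, 238, 237
66, 66, 65, 64, 82, 124, 169, 212, 231, 238, 239, 238, 238, 238, 238, 238, 238, 238, 238, 238, 238, 237, 236, 237, 238, 238, 238, 238, 238, 238, 237, 237, 238, 238, 238
67, 94, 136, 187, 222, 233, 239, 239, 238, 238, 238, 238, 238, 238, 238, 238, 238, 238, 238, 238, 238, 237, 236, 236, 238, 238, 238, 237, 237, 237, 237, 236, 236, 237, 238
201, 227, 236, 239, 238, 238, 238, 238, 238, 238,
[... 3586 characters left out ...]
 109, 56, 33, 35, 35, 35, 34, 80, 152, 173, 181, 175, 145, 39, 40, 34, 32, 40
120, 12, 11, 81, 78, 166, 217, 217, 217, 217, 216, 215, 216, 217, 217, 218, 150, 108, 62, 32, 35, 35, 35, 35, 61, 148, 173, 178, 180, 155, 24, 24, 15, 10, 22
62, 11, 14, 19, 18, 132, 217, 216, 216, 216, 215, 215, 216, 217, 217, 218, 163, 106, 61, 32, 38, 39, 38, 39, 54, 155, 170, 186, 188, 107, 17, 18, 16, 11, 8
11, 11, 17, 18, 17, 125, 217, 215, 215, 215, 214, 216, 216, 217, 217, 218, 167, 113, 68, 32, 39, 39, 39, 39, 39, 76, 170, 190, 145, 42, 18, 19, 18, 12, 10
10, 14, 19, 18, 17, 126, 218, 214, 213, 214, 214, 216, 216, 217, 216, 217, 163, 131, 68, 33, 37, 38, 38, 38, 38, 37, 37, 41, 37, 34, 18, 18, 18, 16, 10]]
```

The dark post shows up in the wrist picture at about (276,188), where I predicted it, and the pin at (316,236). I'll descend, grasp, and work out the arc.

```bash
python3 -m pendant '[{"tx":0.02,"ty":0.01,"tz":0.9,"spin":0,"claw":0.4},{"tx":0,"ty":0,"tz":1,"spin":0,"claw":0.4},{"tx":0,"ty":0,"tz":1,"spin":0,"claw":0.4},{"tx":0,"ty":0,"tz":0.95,"spin":0,"claw":0.4},{"tx":0,"ty":0,"tz":0,"spin":0,"claw":0.9},{"tx":0,"ty":0,"tz":0,"spin":0,"claw":1},{"tx":0,"ty":0,"tz":0,"spin":0,"claw":1},{"tx":0,"ty":0,"tz":0,"spin":0,"claw":1},{"tx":0,"ty":0,"tz":0,"spin":0,"claw":1},{"tx":0,"ty":0,"tz":0,"spin":0,"claw":1}]' 15
python3 - <<'E'
from h import *
o=env.get_obs();a=np.radians(o['tool_rot'][2])
f=np.radians(201.2-np.arange(0,76,7.5));P=np.c_[np.cos(f),np.sin(f)]*.08
d=np.diff(P,axis=0)/.05
print((d@np.array([[np.cos(a),np.sin(a)],[np.sin(a),-np.cos(a)]]).T).round(2))
E
```

```text
time_s: 49.8
tool_pos: [0.3601, 0.256, 0.082]
tool_rot: [180.0, -0.2, 164.8]
force: [-1.5, -2.9, 6.6]
grip_width: 0.0113
grasp_force: 15.0
[[ 0.11  0.18]
 [ 0.09  0.19]
 [ 0.06  0.2 ]
 [ 0.04  0.21]
 [ 0.01  0.21]
 [-0.02  0.21]
 [-0.04  0.2 ]
 [-0.07  0.2 ]
 [-0.1   0.19]
 [-0.12  0.17]]
```

```bash
python3 -m pendant '[{"tx":0.11,"ty":0.18,"tz":0,"spin":0,"claw":1},{"tx":0.09,"ty":0.19,"tz":0,"spin":0,"claw":1},{"tx":0.06,"ty":0.2,"tz":0,"spin":0,"claw":1},{"tx":0.04,"ty":0.21,"tz":0,"spin":0,"claw":1},{"tx":0.01,"ty":0.21,"tz":0,"spin":0,"claw":1},{"tx":-0.02,"ty":0.21,"tz":0,"spin":0,"claw":1},{"tx":-0.04,"ty":0.2,"tz":0,"spin":0,"claw":1},{"tx":-0.07,"ty":0.2,"tz":0,"spin":0,"claw":1},{"tx":-0.1,"ty":0.19,"tz":0,"spin":0,"claw":1},{"tx":0,"ty":0,"tz":0,"spin":0,"claw":1}]'
```

```text
time_s: 51.05
tool_pos: [0.3789, 0.343, 0.081]
tool_rot: [-179.9, -0.3, 164.8]
force: [-3.2, -2.2, 3.2]
grip_width: 0.0112
grasp_force: 15.0
```

```bash
python3 -m pendant '[{"tx":-0.12,"ty":0.17,"tz":0,"spin":0,"claw":1},{"tx":0,"ty":0,"tz":0,"spin":0,"claw":1},{"tx":0,"ty":0,"tz":0,"spin":0,"claw":1}]'
python3 -m pendant '[{"tx":-0.08,"ty":0.1,"tz":0,"spin":0,"claw":1},{"tx":0,"ty":0,"tz":0,"spin":0,"claw":1},{"tx":0,"ty":0,"tz":0,"spin":0,"claw":1}]'
```

```text
time_s: 51.42
tool_pos: [0.3819, 0.3438, 0.0794]
tool_rot: [-179.1, -0.8, 164.7]
force: [-14.4, -15.9, 13.2]
grip_width: 0.0118
grasp_force: 15.0
time_s: 51.8
tool_pos: [0.3846, 0.3437, 0.0779]
tool_rot: [-178.6, -1.0, 164.7]
force: [-19.8, -21.7, 15.4]
grip_width: 0.0119
grasp_force: 15.2
```

```bash
python3 -m pendant '[{"tx":0.16,"ty":-0.22,"tz":0,"spin":0,"claw":1},{"tx":0,"ty":0,"tz":0,"spin":0,"claw":0.4},{"tx":0,"ty":0,"tz":0,"spin":0,"claw":0.4},{"tx":0,"ty":0,"tz":0,"spin":0,"claw":0.4},{"tx":0,"ty":0,"tz":-0.5,"spin":0,"claw":0.4},{"tx":0,"ty":0,"tz":-1,"spin":0,"claw":0.4},{"tx":0,"ty":0,"tz":-1,"spin":0,"claw":0.4},{"tx":0,"ty":0,"tz":-1,"spin":0,"claw":0.4},{"tx":0,"ty":0,"tz":0,"spin":0,"claw":0.4},{"tx":0,"ty":0,"tz":0,"spin":0,"claw":0.4}]'
python3 - <<'E'
from h import *
import numpy as np
g=lambda i:cv2.cvtColor(np.ascontiguousarray(i),cv2.COLOR_BGR2GRAY).astype(int)
s=cams.read_camera('side')[:,:,::-1];a=g(s);b=g(np.load('s14.npy'))
cv2.imwrite('pics/s16.png',s)
d=abs(a-b)
print('post diff',d[190:215,225:265].max(),'post px',a[196:212,230:240].tolist())
# crate, tub regions vs s14 and vs start
print('crate/tub',d[170:340,280:410].mean(), d[280:345,200:280].mean())
E
```

```text
time_s: 53.05
tool_pos: [0.3833, 0.3462, 0.2569]
tool_rot: [179.8, -0.1, 164.8]
force: [-0.2, -0.8, -0.8]
grip_width: 0.0521
grasp_force: 0.0
post diff 99 post px [[203, 204, 204, 201, 200, 199, 199, 200, 199, 201], [202, 202, 201, 196, 179, 166, 147, 146, 151, 181], [200, 202, 196, 167, 116, 88, 79, 76, 85, 113], [201, 200, 173, 105, 46, 43, 101, 104, 104, 75], [202, 201, 170, 87, 23, 80, 184, 195, 192, 140], [203, 202, 178, 94, 29, 81, 186, 200, 201, 194], [203, 203, 195, 107, 31, 47, 133, 178, 181, 167], [202, 204, 197, 108, 27, 28, 68, 102, 102, 95], [201, 203, 197, 110, 32, 28, 65, 80, 95, 102], [203, 204, 199, 123, 39, 39, 116, 147, 189, 195], [204, 205, 198, 123, 42, 49, 130, 188, 198, 199], [203, 204, 198, 121, 42, 50, 124, 169, 161, 152], [204, 203, 197, 124, 45, 27, 67, 98, 98, 100], [203, 202, 183, 110, 56, 55, 72, 95, 114, 135], [203, 202, 182, 132, 104, 107, 119, 156, 192, 195], [202, 203, 201, 195, 179, 174, 186, 193, 197, 198]]
crate/tub 2.6508597285067874 15.4425
```

Run:
```python
from h import *
s=cams.read_camera('scene');S=cams.read_camera('side')
c=np.array([.604,-.319]);a=np.radians(3)
X=np.array([np.cos(a),np.sin(a)]);Y=np.array([-X[1],X[0]])
def poly(n,z,hx,hy):return np.array([proj(n,[*(c+i*hx*X+j*hy*Y),z]) for i,j in((-1,-1),(1,-1),(1,1),(-1,1))])
for n,im in(('scene',s),('side',S)):
    m=np.zeros(im.shape[:2],np.uint8);cv2.fillPoly(m,[poly(n,.094,.1,.062).astype(int)],1)
    hsv=cv2.cvtColor(im,cv2.COLOR_RGB2HSV)
    gr=((hsv[...,1]<60)&(hsv[...,2]>60)&(m>0)).astype(np.uint8)
    k,_,st,ce=cv2.connectedComponentsWithStats(gr)
    print(n,m.sum(),gr.sum(),[(st[i,4],ce[i].round().tolist()) for i in range(1,k) if st[i,4]>4])
d=cv2.absdiff(cv2.imread('pics/side0.png'),np.ascontiguousarray(S[:,:,::-1])).max(2)
hs=cv2.cvtColor(S,cv2.COLOR_RGB2HSV)
g=((d>40)&(hs[...,1]<50)&(hs[...,2]>60)).astype(np.uint8);g[:180]=0
k,_,st,ce=cv2.connectedComponentsWithStats(g)
print('changed grey',[(st[i].tolist(),ce[i].round().tolist()) for i in range(1,k) if st[i,4]>40])
```

```text
scene 865 14 [(np.int32(14), [319.0, 204.0])]
side 1859 3 []
changed grey [([221, 211, 30, 40, 569], [234.0, 231.0]), ([309, 215, 27, 12, 144], [322.0, 221.0]), ([311, 226, 24, 5, 80], [323.0, 228.0]), ([100, 240, 78, 56, 921], [155.0, 272.0]), ([311, 271, 95, 85, 3272], [363.0, 325.0]), ([250, 276, 25, 12, 195], [263.0, 283.0]), ([291, 289, 19, 45, 282], [299.0, 316.0]), ([325, 289, 19, 6, 50], [336.0, 292.0]), ([248, 310, 27, 20, 247], [262.0, 320.0])]
```

```bash
python3 -m pendant '[{"tx":0,"ty":0,"tz":-0.5,"spin":1,"claw":0},{"tx":0,"ty":0,"tz":-0.5,"spin":1,"claw":0},{"tx":0,"ty":0,"tz":-0.5,"spin":1,"claw":0},{"tx":0,"ty":0,"tz":-0.5,"spin":1,"claw":0},{"tx":0,"ty":0,"tz":-0.5,"spin":1,"claw":0},{"tx":0,"ty":0,"tz":-0.5,"spin":1,"claw":0},{"tx":0,"ty":0,"tz":0,"spin":1,"claw":0},{"tx":0,"ty":0,"tz":0,"spin":1,"claw":0},{"tx":0,"ty":0,"tz":0,"spin":1,"claw":0},{"tx":0,"ty":0,"tz":0,"spin":1,"claw":0}]'>/dev/null
python3 -m pendant '[{"tx":0,"ty":0,"tz":0,"spin":1,"claw":0},{"tx":0,"ty":0,"tz":0,"spin":1,"claw":0},{"tx":0,"ty":0,"tz":0,"spin":1,"claw":0},{"tx":0,"ty":0,"tz":0,"spin":1,"claw":0},{"tx":0,"ty":0,"tz":0,"spin":1,"claw":0},{"tx":0,"ty":0,"tz":0,"spin":1,"claw":0},{"tx":0,"ty":0,"tz":0,"spin":1,"claw":0},{"tx":0,"ty":0.6,"tz":0,"spin":1,"claw":0},{"tx":-0.8,"ty":0.6,"tz":0,"spin":0.7,"claw":0},{"tx":-1,"ty":0,"tz":0,"spin":0,"claw":0}]'>/dev/null
python3 -m pendant '[{"tx":-1,"ty":0,"tz":0,"spin":0,"claw":0},{"tx":-1,"ty":0,"tz":0,"spin":0,"claw":0},{"tx":-1,"ty":0,"tz":0,"spin":0,"claw":0},{"tx":-1,"ty":0,"tz":0,"spin":0,"claw":0},{"tx":-1,"ty":0,"tz":0,"spin":0,"claw":0},{"tx":-1,"ty":0,"tz":0,"spin":0,"claw":0},{"tx":-1,"ty":0,"tz":0,"spin":0,"claw":0},{"tx":-1,"ty":0,"tz":0,"spin":0,"claw":0},{"tx":-1,"ty":0,"tz":0,"spin":0,"claw":0},{"tx":-1,"ty":0.2,"tz":0,"spin":0,"claw":0}]'
python3 -m pendant '[{"tx":-1,"ty":0.4,"tz":0,"spin":0,"claw":0},{"tx":-1,"ty":0.6,"tz":0.2,"spin":0,"claw":0},{"tx":-0.8,"ty":0.6,"tz":0.2,"spin":0,"claw":0},{"tx":0,"ty":0,"tz":0,"spin":0,"claw":0}]'
cat > chk.py <<'E'
from h import *
C=cam('wrist');w=cams.read_camera('wrist');cv2.imwrite('pics/w17.png',w[:,:,::-1])
c=np.array([.604,-.319]);a=np.radians(3);X=np.array([np.cos(a),np.sin(a)]);Y=np.array([-X[1],X[0]])
# rectify at z=.03: 4 mm cells, columns along crate long axis, rows from tub side to front
N=[];
for y in np.arange(.068,-.07,-.005):
    r=''
    for x in np.arange(-.11,.112,.0025):
        u,v=proj('wrist',[*(c+x*X+y*Y),.02],C)
        if not(0<=u<559 and 0<=v<419):r+='?';continue
        p=w[int(v),int(u)].astype(int);mx=p.max();s=(mx-p.min())/max(mx,1)
        r+='.' if s>.35 and p[1]==mx else('o' if mx<70 else '+' if mx<130 else '#')
    print(r)
E
python3 chk.py
```

```text
time_s: 56.95
tool_pos: [0.4539, -0.2418, 0.4051]
tool_rot: [-180.0, -0.3, 90.0]
force: [1.5, 1.3, -1.1]
grip_width: 0.0875
grasp_force: 0.0
time_s: 57.45
tool_pos: [0.5245, -0.3652, 0.3848]
tool_rot: [-179.3, 0.1, 89.3]
force: [-0.8, -0.2, -0.1]
grip_width: 0.087
grasp_force: 0.0
.......................o++++#############################################################
.......................o+++##############################################################
.......................++++##############################################################
.......................o+++##+###########################################################
................................oooo.......o......ooooooooooooooooooooooooooooooooooooooo
.........................................................................................
.........................................................................................
.........................................................................................
.........................................................................................
........
[... 1001 characters left out ...]
+#########+o........++###########....+####++..........................
...................+###+++####.........+####++++###....o############+++..................
...................####++++###.........+####++++###....+###################..............
...................#####++####.........+###########....##########################++oo....
...................###########.........+###########...o#################################+
...................###########..........++++++++###........o++#######+##################o
...............................................................o++#+###....o++#########+.
................................................................................o++++++..
```

```bash
sed -i "s/np.arange(.068,-.07,-.005)/np.arange(0,-.11,-.005)/;s/np.arange(-.11,.112,.0025)/np.arange(-.03,.18,.0025)/" chk.py; sed -i "s/'\.' if s>.35 and p\[1\]==mx/(':' if mx>75 else '.') if s>.35 and p[1]==mx/" chk.py; python3 chk.py
python3 - <<'E'
from h import *
go(.52,-.37,.3)
E
```

```text
#########################+...........:::::::::::::....................:::###########
##########################+.....::::::::::::::::::...................::::###########
########################+:::::::::::::::::::::::::...................::::###########
###################.:::::::::::::::::::::::::::::.....................:::###########
###################::::::::::::::::::::::::::::::....................::::###########
#####+.o+###########:::::::::::::::::::::::::::::....................::::###########
oo..:::++###########:::::##++::::::::::::::::::::....................::::###########
:::::::++###+++#####:::.+#######++:::::::::::::::....................::::###########
:::::::++##+++++###+:::.###############+++:::::::....................::::###########
:::::::+####+++####+::.########################++o...................::::###########
:::::::+###########::.o############################+++o..............::::###########
:::::::o###########:::.o++##############################o............::::###########
.............................oo++#####++++##############.............::::+######
[... 188 characters left out ...]
........................................................::::###########
....................................................................::::+###########
...................................................................:::::############
:::::::::.:...::::::::....::::::::.......::::::..................::::::#############
:::::::::::::::::::::::::::::::::::::::::::::::::::::::::::::::::::::###############
...++++++...............................:::::::::::::::::::::::::+##################
####################################################################################
axes at yaw 89.6: tx -0.17 ty -0.10 tz 1.78
spin 0.0 pos [ 0.5251 -0.3615  0.389 ] F [-0.9  0.5  0.5] w 0.0869 t 57.55
```

```bash
python3 -c "
from cell import env
print(env.sign_off())"
```

```text
the job is handed in; nothing more can be done
None
```

The job is handed in: the crate is square against the kick rail, all four blocks found are in it (two from the tub, two strays), the tub is empty and back upright where it stood, and the lever went to its stop and sprang back; `sign_off` returned no verdict.

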